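Refit dials and display on a washer console

ROBOT

A 6-joint arm with a two-finger parallel gripper is mounted at the origin on the work surface. World frame = base frame: x ahead of the robot, y to its left, z up, the work surface at z = 0. Lengths are in mm, angles in rad, forces in N, time in s.
With the tool pointing down it reaches from about 325 to 775 mm from the base axis. Payload 5.5 kg.
Tool frame: the origin (TCP) lies between the finger pads; the fingertips stand 17 mm ahead of it and the grasp point (between the pads) lies 2 mm behind it; z points along the fingers, y is the line along which they close (so a half turn about z gives the same grasp; the last joint's range is limited). The gripper opens to 85 mm and grips with 20 to 120 N. Pads are 22 mm wide; open, the fingers measure 114 mm over their backs; the gripper's body (76 mm by 85 mm) begins 54 mm behind the grasp point. The pads swing forward as they close: fully open they stand 13 mm farther back than shut.
Start: joints at [1.104, 0.091, 1.231, -0, 1.82, -0.057], TCP at [239.061, 550.333, 248.275] pointing down, gripper open.
Joint ranges: [-2.87, 2.87], [-0.86, 2.18], [0.17, 2.46], [-1.51, 4.65], [0.06, 2.69], [-2.65, 2.65]. Speed limits (rad/s): [2.57, 2.57, 3.01, 3.14, 3.14, 3.14].

INTERFACE

Orientations are given as a rotation vector (axis times angle).
In Python, from rig import r, imaging gives the robot as it stands.
- The arm moves only by the tool step_arm, never from a script. Its argument "deltas" is one flat list of numbers, 6 for each row, row after row: the shift along the world's x, y, z scaled (see below), then the turn, a rotation vector about the world's x, y, z scaled (see below). A call has exactly 5 rows; each row shifts and turns the commanded pose from where the row before left it; what a row does not reach is not made up. The controller multiplies each number of a shift by 3 cm and each number of a turn by 0.12 rad. A row lasts 1/12 s, in which the tool goes at most 41.7 mm and 7.16 degrees, less where a joint would pass 70% of its speed; a pose out of reach is approached as far as the arm can. A call with a number of a shift or a turn outside -1 to 1 is refused whole. A call with a gripper value outside its range is refused whole. "fingers" is the closure, from -1 (fully open) to 1 (shut), so that 0 is half open, set as the call begins (left out, the last holds). The fingers move at their own pace and stop on an object; the grip force is fixed at half the most. Time passes only in rows, so rows that do not move let the fingers close, or fill a call up. It gives the time, the measured TCP pose, the force, the opening and the grip force at its end, in the units of the state.
- r.get_obs(): the state, without advancing time (a new reading comes with each control period).
- imaging.get_image(name): name is "scene" or "top" or "wrist"; returns the picture (480x640x3 uint8, red, green, blue); there is no depth.
- imaging.camera_params(name): a dict with "fovy" (degrees; the focal length in pixels is half the picture's height over the tangent of half this angle, whatever the lens; pixels are square), "cx", "cy" (the principal point, pixels), "dist" ([k1, k2, p1, p2, k3] as OpenCV has them; the pictures are not rectified), "T" (4x4, takes a point from camera to world coordinates). Camera axes: x right, y down, z forward; pixel columns grow to the right and rows downward; lengths in mm; the calibration is good to about 2 mm. A picture is of the moment at which its call begins: read the wrist's pose just before it. camera_params takes no time and is no camera call; for the wrist camera it gives the pose at the moment of the call.
- r.close_job(): hands the job in; it is judged then, once.
Trained networks look in the newest picture that a camera, given by its name, has taken for a name from the list of things; names that differ only in an ending like _2 or _b are one class to them, and where a whole thing is asked for, a point or a joint stands for the part that bears it (a point fixed in the world has none). Each returns a list of dicts, best first, with "score" (0 to 1); they miss things now and then, are a little off and sometimes report something else, mostly with a low value. They report only what shows in the picture. A call takes as long as a camera call. They do not tell look-alikes from the thing itself.
- imaging.outline_of(camera, label): "mask" (480x640 bool, what is visible of it) and "extent" ([left, top, width, height] in pixels, round what is visible of it).
- imaging.place_of(camera, label): "at" ([column, row] in pixels: a listed point, or the origin of a listed thing).
The state is a dict: "time": time; "joint_positions": joint angles; "joint_vel": joint speeds; "effort": joint torques, N m; "position": TCP position; "ee_rot": TCP orientation; "force": force on the tool from outside, world axes, zero at the start; "wrist_torque": the same for the moment, N m; "width": finger opening in mm; "grip_force": force on a finger pad.
Only numpy, scipy, OpenCV 4.12 (cv2) and the standard library are available. Lean on these libraries where they do the work, as an engineer would, in place of code of your own. Each camera call takes 0.05 s, during which the arm holds its last target. There are 200 camera calls.

TASK

First make the bench safe: switch off all four sockets of the power strip (one finger drag along the row of rockers does it) before fitting anything, and leave them off. Then rebuild the washing machine's control console that lies face up on the worktop: seat the display module on its two alignment pegs, the right way round, and push every dial that is there onto a D-shaft of its own, turning it slowly until it drops fully home. Turn each fitted dial so that its pointer line points at the long off mark of its scale, let go, and do not knock the screw cup, brush or screwdriver about.

Things in the scene. Friction and masses are not known exactly. Their poses are not given: they have to be found in the camera images.
- console: White washing machine console, 130 (x) by 470 (y) by 45 mm, fixed, lying face up; origin centre of underside, x to its back edge, z up. Its flat top, 45 mm up, has four D-shafts along y (y = -195, -115, -35, 45 mm) and the module's seat (y = 150 mm). Each shaft has a printed scale of short ticks; the one long thick tick, on the shaft's +x side, is the off mark.
- module_seat (a point): Centre of the display module's seat (grey pad) on the console's top face; axes as the console's. Two upright white pegs 12 mm tall with tapered tips stand on it: 8 mm thick at y = -34 mm, 12 mm thick at y = +34 mm.
- module: Display module: loose grey block 54 (x) by 100 (y) by 30 mm, 140 g, origin centre of underside. On top a black window (+x half), four white keys (-x half), a round steel sensor at the keys' +y end. Blind holes below, 16 mm deep: 10 mm wide at y = -34 mm, 14 mm at y = +34 mm (1 mm play all round on the pegs), so one way round only. Seated, its pose is module_seat's. Starts upright on the worktop.
- dial1: Loose round dial, 44 mm wide, 34 mm high, 45 g: black, steel skirt ring at the foot, white pointer line on top from centre to rim. Origin centre of underside, z up, x along the pointer line. Grip the black upper part, 20 to 34 mm up. Starts upright on the worktop. All dials are alike, any dial fits any shaft. Three or four of the dials are there (None = absent).
- dial2: As dial1 (may be absent). Below, a dial has a D-shaped bore 20 mm deep, 13 mm across, its flat 2.35 mm from the axis on the +x side, under the pointer line: 0.5 mm play round a shaft, 0.35 mm at the flat.
- dial3: As dial1 (may be absent). A dial more than about 0.2 rad out of line with the shaft's flat rests on the shaft's tip, 18 to 20 mm too high; pressed lightly and turned, it drops when the flats meet.
- dial4: As dial1 (may be absent).
- shaft1_foot (a point): Point on the axis of D-shaft 1 at the console's top face; turns with the shaft: z up along it, x towards its flat. Steel, 12 mm across, flat 2 mm from the axis, 20 mm tall, its last 2 mm tapering 1.2 mm a side. A dial that is home has this point's pose and rests on the face.
- shaft2_foot (a point): The same point of D-shaft 2. Shafts turn about z with a fitted dial, stiffly (0.06 N m), and stay where left; range 1.5 rad either way from the off mark (where this x is the console's x), starting within 1.2 rad of it.
- shaft3_foot (a point): The same point of D-shaft 3.
- shaft4_foot (a point): The same point of D-shaft 4, the one nearest the module's seat.
- strip: White power strip, 270 (x) by 60 (y) by 38 mm, fixed; origin centre of underside, x along it away from its cable, z up. Four sockets on its +y half; on its -y half a row of four black V-shaped rockers, 32 mm long (x), 17 mm wide, that tip about the strip's y: axles at x = -63, -21, 21, 63 mm, y = -15 mm, z = 40 mm.
- rocker1 (a joint): Rocker at x = -63 mm: 0.42 rad on, 0 off. On: its +x half (white dot) stands up, its end 7 mm above axle level, and its -x half lies level with the axle. Off: the other way. It stays where it is left (stiff, 1.5 N at its end); below half way counts as off.
- rocker2 (a joint): Rocker at x = -21 mm, likewise. A closed fingertip dragged along the row towards the strip's +x, 0 to 2 mm above axle level, tips each rocker off in turn.
- rocker3 (a joint): Rocker at x = 21 mm, likewise.
- rocker4 (a joint): Rocker at x = 63 mm, likewise.
- screw_cup: Bystander: small clear cup of screws, 50 mm wide, 34 mm high, standing among the dials; origin under its centre.
- brush: Bystander: wooden brush 170 mm long, lying along its x between the dials and the strip.
- screwdriver: Bystander: black screwdriver 190 mm long, lying along its x left of the console.
Not all that is in view belongs to the job. Leave any purple or red look-alike of the dial2 alone.

How it is judged:
By the outcome, as a careful person would: the job done as asked, in the order asked, and still so for the second after the job is handed in, with the robot touching nothing.
Of dial1, dial2, dial3, dial4 only 3 to 4 are there at a start; the rules pass over those that are not, and their reading is None.
At some moment in a run one of dial1, dial2, dial3, dial4, module may be knocked a few centimetres aside while the robot is not near it.
It also fails if it takes over 210 s, if anything falls off the work surface, if the arm or the gripper's body presses on something with over 40 N, if the wrist force passes 120 N, or if a joint passes its speed limit or range.

## Working session

There is one attempt and no reset: what is moved stays moved. The work goes in short steps, Python scripts to look and compute and a tool call to move; the robot and the scene stay as the last step left them, time stands still between calls to the robot, and variables do not carry over. Pictures are saved under pics/ and viewed, at most 14 in all, crops included, and the job is handed in when it is done.

Besides the shell and the picture viewer there is one more tool, called after "Call:" by a JSON object that holds its "method" and its "body", one argument or row to a line. step_arm: Moves the arm, as the interface text tells. Its arguments: {"type":"object","properties":{"deltas":{"type":"array","items":{"type":"number"}},"fingers":{"type":"number"}},"required":["deltas"]}

```bash
ls; mkdir -p pics
cat > h.py <<'E'
import numpy as np, cv2
from rig import r, imaging
from scipy.spatial.transform import Rotation as R
def snap(cam,name=None):
    im=imaging.get_image(cam); 
    if name: cv2.imwrite('pics/'+name+'.png',im[:,:,::-1])
    return im
def K(p):
    f=240/np.tan(np.radians(p['fovy'])/2); return np.array([[f,0,p['cx']],[0,f,p['cy']],[0,0,1]])
def px2w(p,uv,z):
    uv=np.array(uv,float).reshape(-1,1,2)
    n=cv2.undistortPoints(uv,K(p),np.array(p['dist'],float)).reshape(-1,2)
    d=np.c_[n,np.ones(len(n))]@p['T'][:3,:3].T; o=p['T'][:3,3]
    return o+d*((z-o[2])/d[:,2])[:,None]
def w2px(p,X):
    X=np.array(X,float).reshape(-1,3); Ti=np.linalg.inv(p['T'])
    return cv2.projectPoints(X,cv2.Rodrigues(Ti[:3,:3])[0],Ti[:3,3],K(p),np.array(p['dist'],float))[0].reshape(-1,2)
def obs():
    o=r.get_obs(); print('t',round(o['time'],2),'pos',np.round(o['position'],1),'rot',np.round(o['ee_rot'],3),'F',np.round(o['force'],1),'w',round(o['width'],1),'q',np.round(o['joint_positions'],2)); return o
E
python3 - <<'E'
from h import *
obs()
for c in ['top','scene','wrist']:
    p=imaging.camera_params(c); print(c,p['fovy'],np.round(p['T'],2).tolist(),p['dist'])
    snap(c,c+'0')
    if c=='top':
        for l,z in [('console',0),('module',0),('dial1',0),('strip',0),('shaft1_foot',45),('shaft2_foot',45),('shaft3_foot',45),('shaft4_foot',45),('module_seat',45),('screw_cup',0),('brush',0),('screwdriver',0)]:
            for d in imaging.place_of(c,l): 
                if d['score']>.2: print(l,round(d['score'],2),np.round(d['at']),np.round(px2w(p,d['at'],z)[0]))
E
```

```text
pics
t 0.0 pos [239.  550.1 247.2] rot [-6.390e-01 -3.075e+00  3.000e-03] F [-0.3  0.1  0.4] w 85.5 q [ 1.1   0.09  1.23 -0.    1.82 -0.06]
top 42.57258639284518 [[0.0, -0.98, 0.18, 225.73], [-1.0, -0.0, 0.02, 17.56], [-0.02, -0.18, -0.98, 1531.89], [0.0, 0.0, 0.0, 1.0]] [0.01301378 0.         0.         0.         0.        ]
console 0.98 [335. 204.] [607.  23.   0.]
module 0.69 [196. 281.] [409. 368.   0.]
dial1 0.74 [417. 287.] [ 397. -183.    0.]
dial1 0.71 [275. 318.] [319. 169.   0.]
dial1 0.65 [437. 322.] [ 311. -229.    0.]
dial1 0.61 [377. 274.] [430. -84.   0.]
dial1 0.57 [326. 268.] [442.  43.   0.]
dial1 0.57 [340. 304.] [355.   7.   0.]
dial1 0.55 [293. 274.] [427. 126.   0.]
dial1 0.52 [379. 309.] [340. -87.   0.]
strip 0.65 [489. 255.] [ 477. -365.    0.]
shaft1_foot 0.4 [411. 203.] [ 600. -168.   45.]
shaft2_foot 0.57 [386. 202.] [ 601. -105.   45.]
shaft3_foot 0.41 [349. 200.] [609. -13.  45.]
shaft3_foot 0.4 [156. 192.] [628. 468.  45.]
shaft4_foot 0.6 [380. 275.] [420. -88.  45.]
module_seat 0.91 [279. 199.] [611. 162.  45.]
screw_cup 0.7 [250. 279.] [415. 233.   0.]
brush 0.89 [457. 271.] [ 437. -283.    0.]
screwdriver 0.88 [154. 190.] [644. 489.   0.]
screwdriver 0.6 [199. 281.] [410. 363.   0.]
screwdriver 0.56 [385. 203.] [ 612. -105.    0.]
scene 57.801720805746825 [[-0.88, 0.37, -0.31, 807.3], [0.48, 0.67, -0.57, 655.91], [-0.0, -0.65, -0.76, 869.65], [0.0, 0.0, 0.0, 1.0]] [0.00936016 0.         0.         0.         0.        ]
wrist 62.85519828646286 [[0.4, 0.87, 0.29, 163.89], [0.92, -0.38, -0.12, 581.81], [0.0, 0.31, -0.95, 372.73], [0.0, 0.0, 0.0, 1.0]] [0.01630565 0.         0.         0.         0.        ]
```

Run:
```python
import cv2
im=cv2.imread('pics/top0.png')[160:350,110:550]
cv2.imwrite('pics/top0c.png',cv2.resize(im,(800,345),interpolation=cv2.INTER_CUBIC))
```

```text
(no output)
```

View pics/top0c.png

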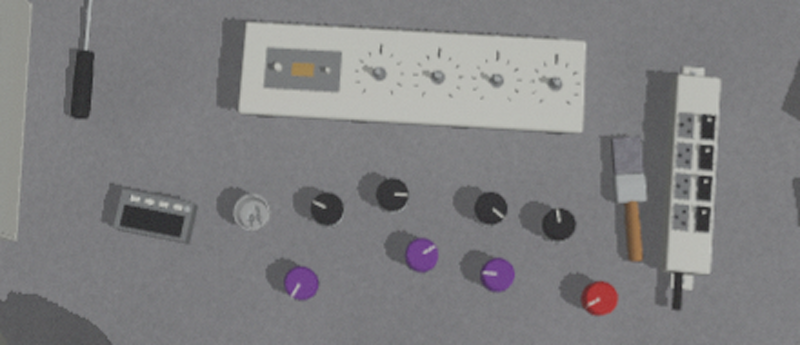

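View pics/scene0.png

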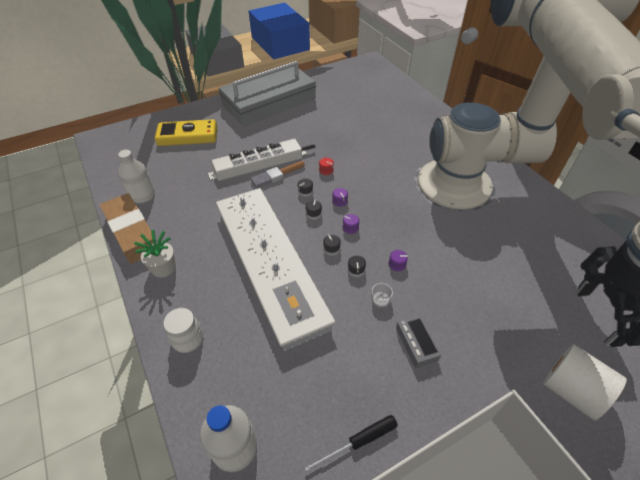

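The top view shows four black dials, with three purple and one red look-alike. The module lies keys-up toward the console, so it needs about a half turn. The strip is on the right with its cable toward me, so its +x is roughly world +x, and its rockers are on the right side. I'll go to the strip first.

Call:
{"method": "step_arm", "body": {
  "deltas": [0.47,-1,0,0,0,-0.645,0.47,-1,0,0,0,-0.645,0.47,-1,0,0,0,-0.645,0.47,-1,0,0,0,-0.645,0.47,-1,0,0,0,-0.645],
  "fingers": 1
}}

```text
time: 1.17
position: [309.9, 399.0, 248.3]
ee_rot: [1.224, 2.893, 0.0]
force: [0.6, 0.1, -0.2]
width: 25.7
grip_force: 0.0
```

Call:
{"method": "step_arm", "body": {
  "deltas": [0.47,-1,0,0,0,-0.645,0.47,-1,0,0,0,-0.645,0.47,-1,0,0,0,-0.645,0.47,-1,0,0,0,-0.645,0.47,-1,0,0,0,-0.645]
}}

```text
time: 1.58
position: [380.4, 248.8, 248.5]
ee_rot: [1.757, 2.604, 0.001]
force: [0.5, -0.8, 0.1]
width: 0.1
grip_force: 0.0
```

Call:
{"method": "step_arm", "body": {
  "deltas": [0.47,-1,0,0,0,-0.645,0.47,-1,0,0,0,-0.645,0.47,-1,0,0,0,-0.645,0.47,-1,0,0,0,-0.645,0.47,-1,0,0,0,-0.645]
}}

```text
time: 2.0
position: [450.9, 98.7, 248.6]
ee_rot: [2.225, 2.217, 0.001]
force: [0.6, 0.2, -0.1]
width: 0.3
grip_force: 0.0
```

Call:
{"method": "step_arm", "body": {
  "deltas": [0.04,-0.98,0,0,0,0,0.04,-0.98,0,0,0,0,0.04,-0.98,0,0,0,0,0.04,-0.98,0,0,0,0,0.04,-0.98,0,0,0,0]
}}

```text
time: 2.42
position: [456.4, -48.1, 248.5]
ee_rot: [2.221, 2.221, 0.001]
force: [0.4, 0.7, -0.3]
width: 0.3
grip_force: 0.0
```

Call:
{"method": "step_arm", "body": {
  "deltas": [0.04,-0.98,0,0,0,0,0.04,-0.98,0,0,0,0,0.04,-0.98,0,0,0,0,0.04,-0.98,0,0,0,0,0.04,-0.98,0,0,0,0]
}}

```text
time: 2.83
position: [462.4, -195.2, 248.5]
ee_rot: [2.221, 2.221, 0.0]
force: [0.4, 1.1, 0.3]
width: -0.5
grip_force: 0.0
```

Call:
{"method": "step_arm", "body": {
  "deltas": [0.04,-0.98,0,0,0,0,0.04,-0.98,0,0,0,0,0.04,-0.98,0,0,0,0,0.04,-0.98,0,0,0,0,0,0,0,0,0,0]
}}

```text
time: 3.25
position: [466.5, -315.6, 247.1]
ee_rot: [-2.226, -2.216, 0.003]
force: [0.3, -0.9, -0.2]
width: 0.3
grip_force: 0.0
```

Run:
```python
from h import *
obs(); p=imaging.camera_params('wrist'); print(np.round(p['T'],2).tolist())
snap('wrist','w1')
for l,z in [('strip',0),('rocker1',40),('rocker2',40),('rocker3',40),('rocker4',40)]:
  for d in imaging.place_of('wrist',l)[:5]: print(l,round(d['score'],2),np.round(d['at']),np.round(px2w(p,d['at'],z)[0],1))
```

```text
t 3.25 pos [ 466.5 -315.6  247.1] rot [-2.226 -2.216  0.003] F [ 0.3 -0.9 -0.2] w 0.3 q [-0.65 -0.01  1.33 -0.    1.82 -0.65]
[[1.0, -0.0, -0.0, 465.89], [-0.0, -0.95, -0.31, -235.47], [-0.0, 0.31, -0.95, 371.38], [0.0, 0.0, 0.0, 1.0]]
strip 0.62 [329. 242.] [ 472.1 -360.8    0. ]Traceback (most recent call last):
  File "<stdin>", line 5, in <module>
ValueError: it knows: brush, console, dial, module, module_seat, screw_cup, screwdriver, shaft1_foot, shaft2_foot, shaft3_foot, shaft4_foot, strip
```

View pics/w1.png

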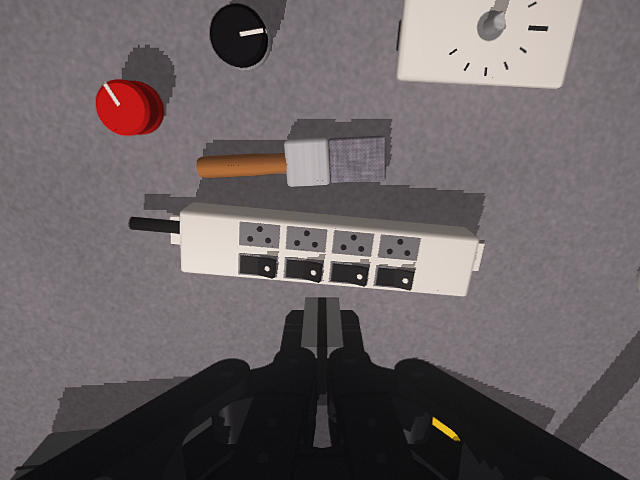

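The wrist view shows the rockers, with white dots, at about (257,266), (304,269), (349,272) and (395,277).

Run:
```python
from h import *
p=imaging.camera_params('wrist')
for z in(40,43): print(np.round(px2w(p,[(257,266),(304,269),(349,272),(395,277)],z),1).tolist())
print(np.round(px2w(p,[(185,204),(181,270),(465,295),(478,230)],38),1).tolist())
print(w2px(p,[466.5,-315.6,230]))
```

```text
[[406.7, -366.8, 40.0], [449.5, -369.8, 40.0], [490.6, -372.8, 40.0], [532.9, -377.8, 40.0]]
[[407.3, -365.6, 43.0], [449.6, -368.6, 43.0], [490.4, -371.6, 43.0], [532.3, -376.5, 43.0]]
[[347.0, -309.6, 38.0], [336.5, -371.5, 38.0], [599.8, -397.0, 38.0], [604.2, -333.4, 38.0]]
[[323.24670014 324.41886099]]
```

Call:
{"method": "step_arm", "body": {
  "deltas": [-0.63,-0.307,-0.98,0,0,-0.72,-0.63,-0.307,-0.98,0,0,0,-0.63,-0.307,-0.98,0,0,0,-0.63,-0.307,-0.98,0,0,0,-0.63,-0.307,-0.98,0,0,0]
}}

```text
time: 3.77
position: [372.5, -356.3, 100.5]
ee_rot: [2.313, 2.125, 0.001]
force: [-0.2, -0.2, 0.5]
width: -0.2
grip_force: 0.0
```

Call:
{"method": "step_arm", "body": {
  "deltas": [0,0,-0.43,0,0,0,0,0,-0.43,0,0,0,0,0,-0.4,0,0,0,0,0,0,0,0,0,0,0,0,0,0,0]
}}

```text
time: 4.18
position: [373.8, -356.8, 63.9]
ee_rot: [2.313, 2.125, 0.0]
force: [1.1, 0.0, 0.7]
width: 0.1
grip_force: 0.0
```

Call:
{"method": "step_arm", "body": {
  "deltas": [0,-0.16,-0.2,0,0,0,0,0,0,0,0,0,0.5,-0.044,0,0,0,0,0.5,-0.044,0,0,0,0,0.5,-0.044,0,0,0,0]
}}

```text
time: 4.6
position: [418.3, -366.7, 58.5]
ee_rot: [2.315, 2.122, -0.001]
force: [-0.8, -0.5, 0.7]
width: 0.1
grip_force: 0.3
```

Call:
{"method": "step_arm", "body": {
  "deltas": [0.5,-0.044,0,0,0,0,0.5,-0.044,0,0,0,0,0.5,-0.044,0,0,0,0,0.5,-0.044,0,0,0,0,0.5,-0.044,0,0,0,0]
}}

```text
time: 5.02
position: [493.6, -373.1, 58.3]
ee_rot: [2.315, 2.123, -0.001]
force: [-3.8, -0.3, 3.2]
width: 0.3
grip_force: 1.9
```

Call:
{"method": "step_arm", "body": {
  "deltas": [0.5,-0.044,0,0,0,0,0.5,-0.044,0,0,0,0,0.5,-0.044,0,0,0,0,0.5,-0.044,0,0,0,0,0.5,-0.044,0,0,0,0]
}}

```text
time: 5.43
position: [569.1, -379.7, 58.2]
ee_rot: [2.314, 2.123, 0.0]
force: [-1.1, 0.1, 1.2]
width: -0.3
grip_force: 0.0
```

Call:
{"method": "step_arm", "body": {
  "deltas": [0,0,0,0,0,0,0,0,1,0,0,0,0,0,1,0,0,0,0,0.6,1,0,0,0,0,0.6,1,0,0,0]
}}

```text
time: 5.85
position: [567.0, -343.7, 178.7]
ee_rot: [-2.317, -2.121, 0.001]
force: [0.1, 1.1, -0.4]
width: -0.1
grip_force: 0.0
```

Call:
{"method": "step_arm", "body": {
  "deltas": [-0.5,0.8,1,0,0,0,-0.5,0.8,1,0,0,0,-0.5,0.8,0,0,0,0,-0.5,0.8,0,0,0,0,0,0,0,0,0,0],
  "fingers": -1
}}

```text
time: 6.27
position: [506.0, -244.1, 239.4]
ee_rot: [2.312, 2.125, 0.002]
force: [-0.7, -0.6, -0.2]
width: 60.5
grip_force: 0.0
```

Run:
```python
from h import *
obs(); p=imaging.camera_params('wrist'); 
snap('wrist','w2')
```

```text
t 6.27 pos [ 506.  -244.1  239.4] rot [2.312e+00 2.125e+00 2.000e-03] F [-0.7 -0.6 -0.2] w 60.5 q [-0.51 -0.01  1.35  0.    1.8  -0.43]
```

View pics/w2.png

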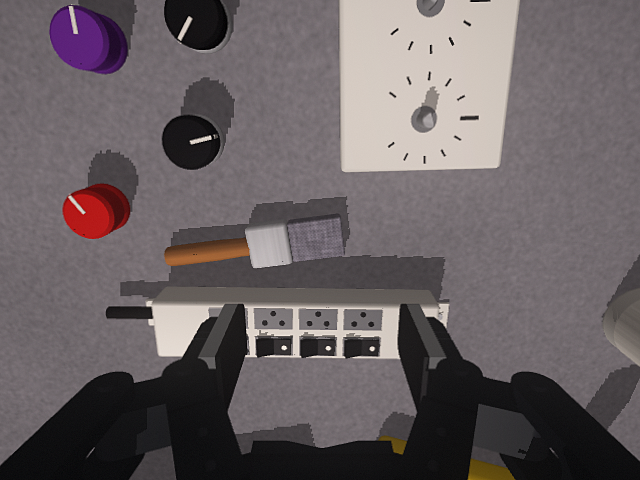

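Call:
{"method": "step_arm", "body": {
  "deltas": [-0.6,0,0.3,0,0,0,-0.6,0,0.3,0,0,0,-0.6,0,0.3,0,0,0,-0.2,0,0.3,0,0,0,0,0,0,0,0,0]
}}

```text
time: 6.73
position: [447.6, -248.4, 276.3]
ee_rot: [2.314, 2.119, 0.001]
force: [1.0, -0.8, -0.3]
width: 85.4
grip_force: 0.0
```

Run:
```python
from h import *
obs()
im=snap('wrist','w3')[:,:,::-1]
a=cv2.imread('pics/w1.png')[235:300,230:430]
pp=imaging.camera_params('wrist'); c=w2px(pp,[[470,-370,40]])[0].astype(int); print(c)
b=im[max(c[1]-50,0):c[1]+35,c[0]-100:c[0]+100]
cv2.imwrite('pics/cmp.png',np.vstack([cv2.resize(a,(800,260),interpolation=2),cv2.resize(b,(800,4*b.shape[0]),interpolation=2)]))
```

```text
t 6.73 pos [ 447.6 -248.4  276.3] rot [2.314e+00 2.119e+00 1.000e-03] F [ 1.  -0.8 -0.3] w 85.4 q [-0.57 -0.14  1.41 -0.    1.87 -0.48]
[353 313]
```

View pics/cmp.png

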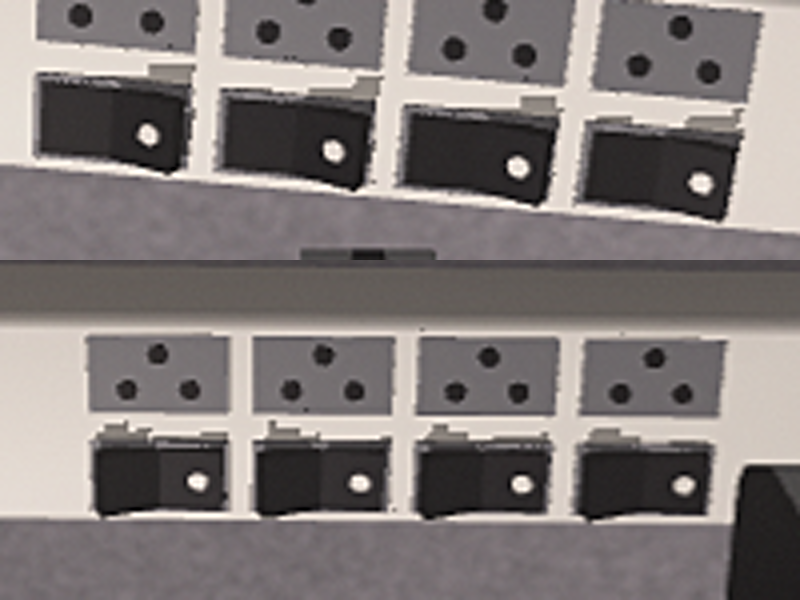

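In the lower crop the raised half and its shadow have moved to the left end of all four rockers, so all are off. Next I'll survey the dials and the console.

Call:
{"method": "step_arm", "body": {
  "deltas": [0.2,1,0.1,0,0,0.74,0.2,1,0.1,0,0,0,0.2,1,0.1,0,0,0,0.2,1,0.1,0,0,0,0.2,1,0.1,0,0,0]
}}

```text
time: 7.2
position: [478.8, -95.9, 287.4]
ee_rot: [-2.218, -2.223, 0.001]
force: [-0.4, 0.5, 0.1]
width: 85.4
grip_force: 0.0
```

Call:
{"method": "step_arm", "body": {
  "deltas": [0.2,1,0.1,0,0,0,0.2,1,0.1,0,0,0,0,1,0,0,0,0,0,0,0,0,0,0,0,0,0,0,0,0]
}}

```text
time: 7.62
position: [490.6, -5.8, 293.5]
ee_rot: [-2.214, -2.227, 0.001]
force: [-0.9, 0.1, -1.1]
width: 85.1
grip_force: 0.0
```

Run:
```python
from h import *
obs(); p=imaging.camera_params('wrist'); print(np.round(p['T'],3).tolist())
snap('wrist','w4')
for l,z in [('dial1',0),('shaft1_foot',45),('shaft2_foot',45),('shaft3_foot',45),('shaft4_foot',45),('module_seat',45),('screw_cup',0)]:
  for d in imaging.place_of('wrist',l):
    if d['score']>.2: print(l,round(d['score'],2),np.round(d['at'],1),np.round(px2w(p,d['at'],z)[0],1))
```

```text
t 7.62 pos [490.6  -5.8 293.5] rot [-2.214e+00 -2.227e+00  1.000e-03] F [-0.9  0.1 -1.1] w 85.1 q [-0.08 -0.19  1.42 -0.    1.91 -0.09]
[[1.0, 0.006, 0.001, 489.073], [0.006, -0.95, -0.314, 74.128], [-0.001, 0.314, -0.95, 417.878], [0.0, 0.0, 0.0, 1.0]]
dial1 0.96 [145.4   2. ] [324.4 167.    0. ]
dial1 0.94 [250.8  44.6] [420.1 132.5  -0. ]
dial1 0.85 [186.5 263.9] [335.1 -94.3   0. ]
dial1 0.74 [198.5 177.6] [357.9   4.6   0. ]
dial1 0.69 [246.9 329.6] [ 399.5 -179.4    0. ]
dial1 0.64 [258.9 259.6] [418.  -88.5   0. ]
dial1 0.57 [275.  143.6] [440.3  40.4   0. ]
shaft1_foot 0.51 [409.5 351.2] [ 586.8 -177.8   45. ]
shaft2_foot 0.73 [305.6 449.2] [ 471.6 -315.7   45. ]
shaft2_foot 0.56 [425.3 288.8] [ 597.5 -102.3   45. ]
shaft3_foot 0.69 [434.9 211.2] [599.5 -19.2  45. ]
shaft3_foot 0.59 [262.4 258.9] [429.2 -70.2  45. ]
shaft4_foot 0.61 [452.4 125.4] [607.5  61.1  45. ]
```

View pics/w4.png

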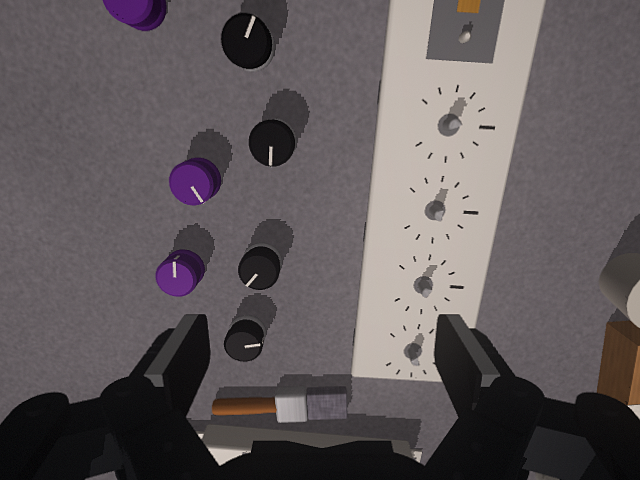

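The view shows the black dials at (246,41), (271,143), (259,268) and (245,341). The shafts are at (451,125), (435,210), (424,285) and (413,351). Next I'll take close looks at the shafts.

Call:
{"method": "step_arm", "body": {
  "deltas": [0.73,-0.09,-0.89,0,0,0,0.73,-0.09,-0.89,0,0,0,0.73,-0.09,-0.89,0,0,0,0.73,-0.09,-0.89,0,0,0,0.73,-0.09,-0.89,0,0,0]
}}

```text
time: 8.43
position: [600.2, -21.5, 159.8]
ee_rot: [2.219, 2.223, 0.001]
force: [-0.1, 0.5, 0.9]
width: 85.3
grip_force: 0.0
```

Call:
{"method": "step_arm", "body": {
  "deltas": [0,0,0,0,0,0,0,0,0,0,0,0,0,0,0,0,0,0,0,0,0,0,0,0,0,0,0,0,0,0]
}}

```text
time: 8.85
position: [599.7, -20.9, 163.9]
ee_rot: [2.217, 2.222, 0.004]
force: [-0.5, -0.4, 0.1]
width: 85.5
grip_force: 0.0
```

```bash
cat > see.py <<'E'
from h import *
import sys, json
def see(tag):
    o=obs(); p=imaging.camera_params('wrist'); p['T']=np.array(p['T']).tolist(); p['dist']=list(map(float,p['dist']))
    snap('wrist',tag); json.dump(p,open('pics/'+tag+'.json','w'),default=float)
    p['T']=np.array(p['T'])
    for l,z in [('shaft1_foot',45),('shaft2_foot',45),('shaft3_foot',45),('shaft4_foot',45),('module_seat',45)]:
      for d in imaging.place_of('wrist',l):
        if d['score']>.3: print(l,round(d['score'],2),np.round(d['at'],1),np.round(px2w(p,d['at'],z)[0],1))
if __name__=='__main__': see(sys.argv[1])
E
python3 see.py s2
```

```text
t 8.85 pos [599.7 -20.9 163.9] rot [2.217 2.222 0.004] F [-0.5 -0.4  0.1] w 85.5 q [-0.09  0.09  1.38 -0.    1.67 -0.09]
shaft1_foot 0.4 [ 97.5 133.3] [465.7  45.   45. ]
shaft2_foot 0.9 [316.6 341.6] [595.6 -97.9  45. ]
shaft3_foot 0.66 [322.6 232.5] [599.6 -16.5  45. ]
shaft4_foot 0.69 [332.4 108.7] [605.1  59.6  45. ]
```

Call:
{"method": "step_arm", "body": {
  "deltas": [-0.1,-1,0,0,0,0,-0.1,-1,0,0,0,0,-0.1,-1,0,0,0,0,-0.1,-1,0,0,0,0,-0.1,-1,0,0,0,0]
}}

```text
time: 9.57
position: [584.1, -172.0, 161.1]
ee_rot: [2.218, 2.224, 0.0]
force: [-0.4, 0.3, -0.3]
width: 85.1
grip_force: 0.0
```

Call:
{"method": "step_arm", "body": {
  "deltas": [0,-0.4,0,0,0,0,0,0,0,0,0,0,0,0,0,0,0,0,0,0,0,0,0,0,0,0,0,0,0,0]
}}

```text
time: 9.98
position: [584.7, -181.4, 161.0]
ee_rot: [-2.217, -2.226, -0.001]
force: [-0.1, -0.1, -0.7]
width: 85.6
grip_force: 0.0
```

```bash
python3 see.py s1; python3 -c "
import cv2,numpy as np
a=cv2.imread('pics/s2.png')[0:400,120:520];b=cv2.imread('pics/s1.png')[0:400,120:520]
cv2.imwrite('pics/s12.png',np.hstack([a,b]))"
```

```text
t 9.98 pos [ 584.7 -181.4  161. ] rot [-2.217e+00 -2.226e+00 -1.000e-03] F [-0.1 -0.1 -0.7] w 85.6 q [-0.36  0.12  1.35  0.    1.67 -0.36]
shaft1_foot 0.52 [330.4 237. ] [ 589.1 -179.    45. ]
shaft2_foot 0.79 [344.3 109.1] [ 596.2 -101.    45. ]
```

View pics/s12.png

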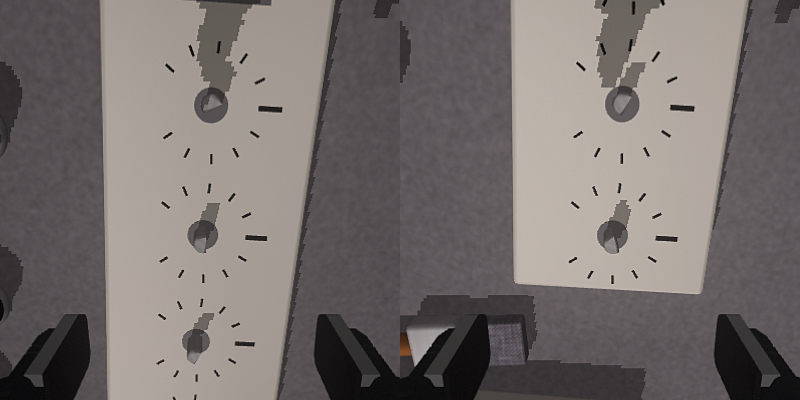

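Both crops show the shafts as bright half-discs on grey collars. I'll zoom in to read the flats.

Run:
```python
from h import *
import json
t=[]
for tag,c in [('s1',(333,236)),('s1',(342,104)),('s2',(322,236)),('s2',(331,105))]:
    im=cv2.imread(f'pics/{tag}.png'); u,v=c
    z=cv2.resize(im[v-25:v+25,u-25:u+25],(390,290) if 0 else (300,300),interpolation=cv2.INTER_CUBIC)
    z=np.clip((z.astype(float)-40)*1.5,0,255).astype('uint8')
    p=json.load(open(f'pics/{tag}.json')); p['T']=np.array(p['T'])
    t.append(z)
cv2.imwrite('pics/zz.png',np.vstack([np.hstack(t[:2]),np.hstack(t[2:])]))
```

```text
(no output)
```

View pics/zz.png

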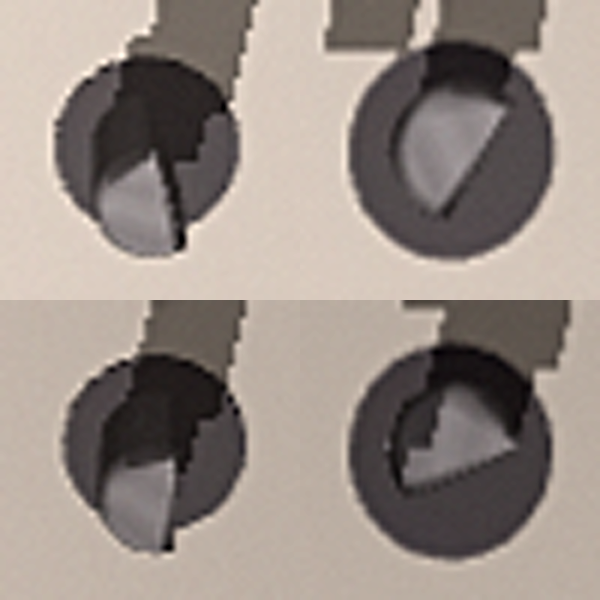

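Run:
```python
from h import *
import json
ly=np.array([-195,-115,-35,45.]); W=[]
for tag,c in [('s1',(332.5,235.7)),('s1',(342.2,104)),('s2',(322.7,235.7)),('s2',(331.2,105.3))]:
    p=json.load(open(f'pics/{tag}.json')); p['T']=np.array(p['T']); W.append(px2w(p,c,45)[0])
W=np.array(W); print(np.round(W,1))
m=W.mean(0); d=((ly-ly.mean())[:,None]*(W-m)).sum(0); th=np.arctan2(d[1],d[0])-np.pi/2
e=np.array([-np.sin(th),np.cos(th)]); o=m[:2]-e*ly.mean()
print('yaw',th,'origin',o); print(np.round(o+np.outer(np.r_[ly,150],e),1)); print('res',np.round(o+np.outer(ly,e)-W[:,:2],1))
p=imaging.camera_params('wrist')
```

```text
[[ 590.4 -178.1   45. ]
 [ 594.9  -98.2   45. ]
 [ 599.7  -18.7   45. ]
 [ 604.3   61.5   45. ]]
yaw -0.05826083725267428 origin [601.70657392  16.48688827]
[[ 590.4 -178.2]
 [ 595.   -98.3]
 [ 599.7  -18.5]
 [ 604.3   61.4]
 [ 610.4  166.2]]
res [[-0.1 -0.1]
 [ 0.1 -0.1]
 [-0.   0.2]
 [-0.  -0. ]]
```

Call:
{"method": "step_arm", "body": {
  "deltas": [-0.88,0,0,0,0,0,-0.88,0,0,0,0,0,-0.88,0,0,0,0,0,-0.88,0,0,0,0,0,-0.88,0,0,0,0,0],
  "fingers": -0.6
}}

```text
time: 10.7
position: [451.2, -182.5, 160.9]
ee_rot: [2.218, 2.224, -0.0]
force: [-0.7, -0.3, -0.2]
width: 68.4
grip_force: 0.0
```

Call:
{"method": "step_arm", "body": {
  "deltas": [-0.88,0,0,0,0,0,-0.88,0,0,0,0,0,0,0,0,0,0,0,0,0,0,0,0,0,0,0,0,0,0,0]
}}

```text
time: 11.12
position: [400.0, -182.8, 161.4]
ee_rot: [2.218, 2.223, 0.001]
force: [0.2, 0.1, -0.3]
width: 68.4
grip_force: 0.0
```

```bash
cat > dial.py <<'E'
from h import *
import sys
# dial centre from black-mask top + pointer line; prints world centre and pointer yaw
def dials(tag):
    obs(); p=imaging.camera_params('wrist'); im=snap('wrist',tag)
    for d in imaging.outline_of('wrist','dial1'):
        if d['score']<.4: continue
        m=d['mask'].astype('uint8'); ys,xs=np.nonzero(m)
        px=im[m>0].astype(int); col=np.median(px,0)
        if col.max()-col.min()>40: continue
        x,y,w,h=d['extent']; 
        me=cv2.erode(m,np.ones((3,3),np.uint8))
        sub=im.astype(int)
        wh=(m>0)&(sub.min(2)>150)
        n,lab,st,ce=cv2.connectedComponentsWithStats(wh.astype('uint8'))
        if n<2: print('nopointer',d['extent']);continue
        k=1+np.argmax(st[1:,4]); v,u=np.nonzero(lab==k)
        P=px2w(p,np.c_[u,v],34)[:,:2]; c=P.mean(0); D=np.linalg.svd(P-c)[2][0]
        q=(P-c)@D; L=q.max()-q.min()
        # centre guess: mask centroid at mid height
        cu=px2w(p,[[xs.mean(),ys.mean()]],17)[0][:2]
        if (c-cu)@D<0: D=-D
        q=(P-c)@D
        print('score',round(d['score'],2),'pxc',xs.mean().round(1),ys.mean().round(1),'touch',y<=1,'centre(mask)',np.round(cu,1),'centre(line start)',np.round(c+D*q.min(),1),'L',round(L,1),'yaw',round(np.arctan2(D[1],D[0]),3))
dials(sys.argv[1])
E
python3 dial.py d1
```

```text
t 11.12 pos [ 400.  -182.8  161.4] rot [2.218e+00 2.223e+00 1.000e-03] F [ 0.2  0.1 -0.3] w 68.4 q [-0.51 -0.35  1.79  0.    1.7  -0.51]
score 0.72 pxc 359.0 85.8 touch False centre(mask) [422.5 -88.5] centre(line start) [419.9 -91.7] L 17.7 yaw -2.262
score 0.66 pxc 322.9 225.6 touch False centre(mask) [ 399.9 -181.3] centre(line start) [ 402.5 -180.4] L 17.6 yaw 0.154
```

View pics/d1.png

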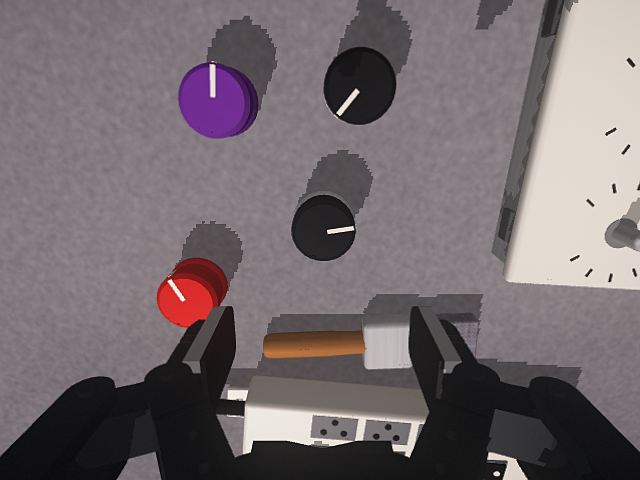

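Call:
{"method": "step_arm", "body": {
  "deltas": [0,0.06,-0.33,0,0,-1,0,0,-0.33,0,0,-1,0,0,-0.33,0,0,-1,0,0,-0.33,0,0,-1,0,0,-0.33,0,0,-1]
}}

```text
time: 11.63
position: [400.2, -180.8, 110.7]
ee_rot: [-2.78, -1.462, 0.0]
force: [-0.6, 0.1, 0.2]
width: 68.5
grip_force: 0.0
```

Call:
{"method": "step_arm", "body": {
  "deltas": [0,0,-0.33,0,0,-1,0,0,-0.33,0,0,-1,0,0,-0.33,0,0,-1,0,0,-0.33,0,0,-1,0,0,-0.33,0,0,-1]
}}

```text
time: 12.05
position: [400.2, -180.8, 61.2]
ee_rot: [-3.088, -0.575, 0.001]
force: [0.1, 1.0, -0.3]
width: 68.2
grip_force: 0.0
```

Call:
{"method": "step_arm", "body": {
  "deltas": [0,0,0,0,0,-0.92,0,0,-0.37,0,0,-0.92,0,0,-0.37,0,0,0,0,0,-0.37,0,0,0,0,0,0,0,0,0]
}}

```text
time: 12.47
position: [398.3, -180.1, 25.4]
ee_rot: [-3.129, -0.245, 0.007]
force: [-0.8, -0.4, -0.0]
width: 68.1
grip_force: 0.0
```

Call:
{"method": "step_arm", "body": {
  "deltas": [0,0,0,0,0,0,0,0,0,0,0,0,0,0,0,0,0,0,0,0,0,0,0,0,0,0,0,0,0,0],
  "fingers": 1
}}

```text
time: 12.88
position: [400.0, -181.2, 29.3]
ee_rot: [3.132, 0.24, 0.002]
force: [-0.3, 0.6, 0.9]
width: 42.0
grip_force: 60.7
```

Call:
{"method": "step_arm", "body": {
  "deltas": [0,0,0,0,0,0,0,0,0,0,0,0,0,0,0,0,0,0,0,0,0,0,0,0,0,0,0,0,0,0]
}}

```text
time: 13.3
position: [400.0, -181.2, 29.3]
ee_rot: [3.132, 0.239, 0.002]
force: [0.4, 0.2, 4.6]
width: 41.8
grip_force: 60.8
```

Call:
{"method": "step_arm", "body": {
  "deltas": [0,0,0,0,0,0,0,0,0,0,0,0,0,0,0,0,0,0,0,0,0,0,0,0,0,0,0,0,0,1],
  "fingers": -0.6
}}

```text
time: 13.72
position: [399.3, -180.8, 28.2]
ee_rot: [-3.112, -0.426, 0.001]
force: [0.3, 0.0, 0.7]
width: 68.4
grip_force: 0.0
```

Call:
{"method": "step_arm", "body": {
  "deltas": [0,0,0,0,0,1,0,0,0,0,0,1,0,0,0,0,0,1,0,0,0,0,0,1,0,0,0,0,0,1]
}}

```text
time: 14.13
position: [399.3, -180.9, 28.3]
ee_rot: [-2.843, -1.336, 0.001]
force: [0.0, 0.9, 0.7]
width: 68.4
grip_force: 0.0
```

Call:
{"method": "step_arm", "body": {
  "deltas": [0,0,0,0,0,1,0,0,0,0,0,1,0,0,0,0,0,1,0,0,0,0,0,1,0,0,0,0,0,1]
}}

```text
time: 14.55
position: [399.3, -180.9, 28.3]
ee_rot: [-2.321, -2.116, 0.0]
force: [0.6, -0.4, -0.8]
width: 68.0
grip_force: 0.0
```

Call:
{"method": "step_arm", "body": {
  "deltas": [0,0,0,0,0,1,0,0,0,0,0,1,0,0,0,0,0,0.09,0,0,0,0,0,0,0,0,0,0,0,0]
}}

```text
time: 14.97
position: [399.4, -180.9, 28.5]
ee_rot: [-2.05, -2.38, 0.0]
force: [0.5, 0.4, 0.1]
width: 68.2
grip_force: 0.0
```

Call:
{"method": "step_arm", "body": {
  "deltas": [0,0,0,0,0,0,0,0,0,0,0,0,0,0,0,0,0,0,0,0,0,0,0,0,0,0,0,0,0,0],
  "fingers": 1
}}

```text
time: 15.38
position: [399.9, -181.1, 29.1]
ee_rot: [2.046, 2.383, 0.0]
force: [0.4, 0.4, 2.1]
width: 42.2
grip_force: 60.8
```

Call:
{"method": "step_arm", "body": {
  "deltas": [0,0,0,0,0,0,0,0,0,0,0,0,0,0,0.5,0,0,0,0,0,1,0,0,0,0,0,1,0,0,0]
}}

```text
time: 15.8
position: [398.2, -180.2, 102.4]
ee_rot: [-2.043, -2.38, 0.002]
force: [0.7, -0.6, 0.0]
width: 42.5
grip_force: 60.8
```

Call:
{"method": "step_arm", "body": {
  "deltas": [0,0,1,0,0,0,0,0,0.5,0,0,0,0,0,0,0,0,0,0,0,0,0,0,0,0,0,0,0,0,0]
}}

```text
time: 16.22
position: [398.9, -180.6, 146.7]
ee_rot: [-2.044, -2.382, 0.001]
force: [0.7, -0.3, -1.1]
width: 42.4
grip_force: 60.8
```

```bash
python3 dial.py d2
```

```text
t 16.22 pos [ 398.9 -180.6  146.7] rot [-2.044e+00 -2.382e+00  1.000e-03] F [ 0.7 -0.3 -1.1] w 42.4 q [-0.5  -0.35  1.81  0.    1.68 -0.66]
score 0.91 pxc 321.3 327.0 touch False centre(mask) [ 407.9 -251.3] centre(line start) [ 414.5 -258. ] L 35.1 yaw 0.155
score 0.78 pxc 386.0 97.2 touch False centre(mask) [422.7 -88.4] centre(line start) [419.7 -92. ] L 17.4 yaw -2.27
```

View pics/d2.png

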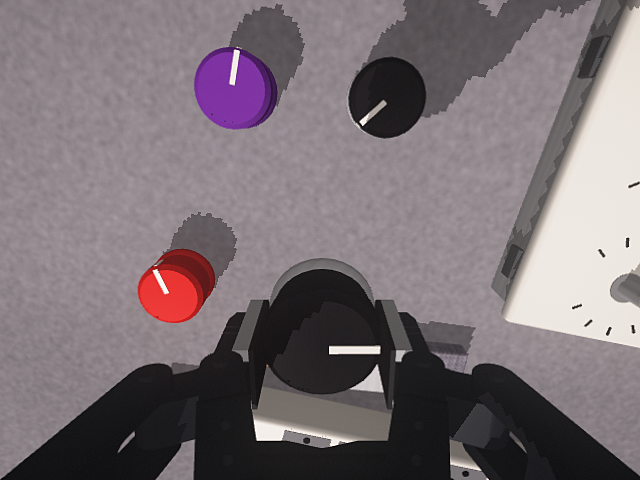

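Run:
```python
from h import *
o=obs(); p=imaging.camera_params('wrist')
im=cv2.imread('pics/d2.png'); g=im.min(2)
m=np.zeros_like(g); m[335:365,322:383]=1
v,u=np.nonzero((g>150)&(m>0)); print(u.min(),u.max(),v.min(),v.max())
zt=o['position'][2]+5
P=px2w(p,np.c_[u,v],zt)[:,:2]; c=P.mean(0); D=np.linalg.svd(P-c)[2][0]; D*=np.sign(D[0]); q=(P-c)@D
print('start',c+D*q.min(),'end',c+D*q.max(),'L',np.ptp(q),'yaw',np.arctan2(D[1],D[0]))
Rm=R.from_rotvec(o['ee_rot']).as_matrix(); print('tool y yaw',np.arctan2(Rm[1,1],Rm[0,1]))
print('centre est if line spans 3..20.6:', c+D*(q.min()-3), 'minus TCP', c+D*(q.min()-3)-o['position'][:2])
```

```text
t 16.32 pos [ 398.7 -180.5  146.4] rot [-2.044e+00 -2.381e+00  1.000e-03] F [ 0.3  0.1 -0.3] w 42.1 q [-0.5  -0.35  1.82 -0.    1.68 -0.66]
329 379 346 353
start [ 400.06493105 -180.38788965] end [ 417.513502   -177.65973251] L 17.66056254985939 yaw 0.15509844500667463
tool y yaw 0.1523753647883278
centre est if line spans 3..20.6: [ 397.10094206 -180.85132174] minus TCP [-1.63435222 -0.31912578]
```

Call:
{"method": "step_arm", "body": {
  "deltas": [0.916,0.012,0,0,0,0.575,0.916,0.012,0,0,0,0.575,0.916,0.012,0,0,0,0,0.916,0.012,0,0,0,0,0.916,0.012,0,0,0,0]
}}

```text
time: 16.73
position: [537.6, -178.8, 146.6]
ee_rot: [-1.875, -2.517, 0.001]
force: [0.3, 0.1, -0.1]
width: 42.1
grip_force: 60.9
```

Call:
{"method": "step_arm", "body": {
  "deltas": [0.916,0.012,0,0,0,0,0.916,0.012,0,0,0,0,0,0,-0.6,0,0,0,0,0,-0.6,0,0,0,0,0,0,0,0,0]
}}

```text
time: 17.15
position: [589.7, -177.4, 105.7]
ee_rot: [-1.87, -2.512, 0.005]
force: [-0.6, 0.3, -1.7]
width: 41.6
grip_force: 61.0
```

Call:
{"method": "step_arm", "body": {
  "deltas": [0,0,0,0,0,0,0,0,0,0,0,0,0,0,0,0,0,0,0,0,0,0,0,0,0,0,0,0,0,0]
}}

```text
time: 17.57
position: [592.2, -178.7, 114.1]
ee_rot: [1.876, 2.518, 0.001]
force: [-0.7, 0.2, 0.4]
width: 41.4
grip_force: 61.0
```

```bash
python3 see.py p1
```

```text
t 17.57 pos [ 592.2 -178.7  114.1] rot [1.876e+00 2.518e+00 1.000e-03] F [-0.7  0.2  0.4] w 41.4 q [-0.35  0.15  1.4  -0.    1.59 -0.64]
shaft2_foot 0.7 [379.5 120.7] [595.6 -99.1  45. ]
```

Call:
{"method": "step_arm", "body": {
  "deltas": [-0.03,0.02,-0.3,0,0,0,0,0,-0.3,0,0,0,0,0,-0.1,0,0,0,0,0,-0.1,0,0,0,0,0,0,0,0,0]
}}

```text
time: 18.28
position: [591.0, -177.5, 87.5]
ee_rot: [-1.876, -2.519, -0.0]
force: [1.8, 0.2, -2.3]
width: 42.0
grip_force: 60.9
```

Call:
{"method": "step_arm", "body": {
  "deltas": [0,0,-0.07,0,0,0,0,0,0,0,0,0,0,0,0,0,0,0,0,0,0,0,0,0,0,0,0,0,0,0]
}}

```text
time: 18.7
position: [591.0, -177.8, 86.5]
ee_rot: [-1.877, -2.519, -0.0]
force: [2.9, 1.1, -1.4]
width: 41.8
grip_force: 60.9
```

Call:
{"method": "step_arm", "body": {
  "deltas": [0,0,-0.15,0,0,0,0,0,-0.15,0,0,0,0,0,-0.05,0,0,0,0,0,0,0,0,0,0,0,0,0,0,0]
}}

```text
time: 19.12
position: [591.1, -177.8, 75.5]
ee_rot: [-1.876, -2.519, -0.0]
force: [3.2, 1.3, -3.6]
width: 42.3
grip_force: 61.0
```

Call:
{"method": "step_arm", "body": {
  "deltas": [0,0,-0.06,0,0,0,0,0,0,0,0,0,0,0,0,0,0,0,0,0,0,0,0,0,0,0,0,0,0,0]
}}

```text
time: 19.53
position: [591.1, -177.8, 74.3]
ee_rot: [1.876, 2.519, 0.0]
force: [2.5, 1.2, -0.1]
width: 42.1
grip_force: 61.0
```

Call:
{"method": "step_arm", "body": {
  "deltas": [0.02,0,-0.05,0,0,-0.6,0,0,0,0,0,-0.6,0,0,0,0,0,-0.6,0,0,0,0,0,-0.6,0,0,0,0,0,-0.5]
}}

```text
time: 19.95
position: [591.9, -177.5, 74.1]
ee_rot: [2.287, 2.153, 0.001]
force: [1.1, 2.3, 4.1]
width: 42.1
grip_force: 61.6
```

Call:
{"method": "step_arm", "body": {
  "deltas": [0,0,0,0,0,0,0,0,0,0,0,0,0,0,0,0,0,0,0,0,0,0,0,0,0,0,0,0,0,0]
}}

```text
time: 20.37
position: [591.9, -177.5, 74.1]
ee_rot: [2.282, 2.159, 0.002]
force: [0.8, 3.9, 4.9]
width: 41.9
grip_force: 61.6
```

```bash
cat >> h.py <<'E'
def toolyaw(o):
    Rm=R.from_rotvec(o['ee_rot']).as_matrix(); return np.arctan2(Rm[1,1],Rm[0,1])
E
python3 - <<'E'
from h import *
o=obs(); print(toolyaw(o),o['wrist_torque'],o['force'])
E
```

```text
t 20.37 pos [ 591.9 -177.5   74.1] rot [2.282e+00 2.159e+00 2.000e-03] F [0.8 3.9 4.9] w 41.9 q [-0.35  0.17  1.45  0.    1.52 -0.29]
-0.05527660024621443 [ 0.58712104 -0.10874077 -0.01645007] [0.80203067 3.8511918  4.93103833]
```

Call:
{"method": "step_arm", "body": {
  "deltas": [0,0,0,0,0,0,0,0,0,0,0,0,0,0,0,0,0,0,0,0,0.1,0,0,0,0,0,0.3,0,0,0],
  "fingers": -0.6
}}

```text
time: 20.78
position: [590.5, -177.8, 83.0]
ee_rot: [-2.282, -2.154, 0.003]
force: [-0.4, -0.3, -0.9]
width: 68.2
grip_force: 0.0
```

Call:
{"method": "step_arm", "body": {
  "deltas": [0,0,1,0,0,0,0,0,1,0,0,0,0,0,0.3,0,0,0,-0.94,0.49,0,0,0,-1,-0.94,0.49,0,0,0,-1]
}}

```text
time: 21.2
position: [535.5, -148.9, 154.6]
ee_rot: [2.531, 1.859, 0.001]
force: [-0.1, 0.8, 0.9]
width: 68.5
grip_force: 0.0
```

Call:
{"method": "step_arm", "body": {
  "deltas": [-0.94,0.49,0,0,0,-1,-0.94,0.49,0,0,0,-1,-0.94,0.49,0,0,0,-1,-0.94,0.49,0,0,0,-0.38,0,0,0,0,0,0]
}}

```text
time: 21.62
position: [418.8, -87.8, 154.1]
ee_rot: [-2.851, -1.318, 0.001]
force: [0.1, -0.3, -0.6]
width: 68.1
grip_force: 0.0
```

```bash
python3 dial.py d3; python3 -c "
from h import *
print(toolyaw(obs()))"
```

```text
t 21.62 pos [418.8 -87.8 154.1] rot [-2.851e+00 -1.318e+00  1.000e-03] F [ 0.1 -0.3 -0.6] w 68.1 q [-0.29 -0.38  1.83  0.    1.7   0.42]
score 0.89 pxc 625.5 179.0 touch False centre(mask) [ 594.  -190.5] centre(line start) [ 577.3 -200.3] L 13.7 yaw 1.94
score 0.84 pxc 206.5 46.6 touch False centre(mask) [440.   45.1] centre(line start) [439.7  33.9] L 11.2 yaw -1.674
score 0.64 pxc 327.4 229.4 touch False centre(mask) [421.6 -89.7] centre(line start) [419.7 -91.8] L 17.7 yaw -2.267
t 21.72 pos [422.2 -89.5 154.7] rot [2.848 1.321 0.003] F [ 0.4 -0.   0.4] w 68.2 q [-0.29 -0.38  1.82 -0.    1.7   0.41]
-0.7021329928169117
```

Call:
{"method": "step_arm", "body": {
  "deltas": [0,0,-1,0,0,0,0,0,-1,0,0,0,0,0,-1,0,0,0,0,0,-1,0,0,0,0,0,-0.2,0,0,0]
}}

```text
time: 22.13
position: [420.2, -89.3, 22.6]
ee_rot: [-2.846, -1.319, 0.01]
force: [-0.2, 0.6, -1.1]
width: 68.3
grip_force: 0.0
```

Call:
{"method": "step_arm", "body": {
  "deltas": [0,0,0,0,0,0,0,0,0,0,0,0,0,0,0,0,0,0,0,0,0,0,0,0,0,0,0,0,0,0],
  "fingers": 1
}}

```text
time: 22.55
position: [423.6, -90.0, 29.6]
ee_rot: [2.849, 1.32, 0.004]
force: [0.0, -0.3, 3.2]
width: 42.0
grip_force: 61.1
```

Call:
{"method": "step_arm", "body": {
  "deltas": [0,0,0,0,0,0,0,0,0,0,0,0,0,0,0,0,0,0,0,0,0,0,0,0,0,0,0,0,0,0]
}}

```text
time: 22.97
position: [423.6, -90.0, 29.6]
ee_rot: [2.848, 1.319, 0.004]
force: [1.0, -0.7, 6.7]
width: 41.8
grip_force: 61.1
```

Call:
{"method": "step_arm", "body": {
  "deltas": [0,0,0,0,0,0,0,0,0,0,0,0,0,0,0,0,0,0,0,0,0,0,0,0,0,0,0,0,0,-1],
  "fingers": -0.6
}}

```text
time: 23.38
position: [422.2, -89.6, 27.4]
ee_rot: [-2.924, -1.148, 0.001]
force: [-0.2, 0.1, 0.1]
width: 68.3
grip_force: 0.0
```

Call:
{"method": "step_arm", "body": {
  "deltas": [0,0,0,0,0,-1,0,0,0,0,0,-1,0,0,0,0,0,-1,0,0,0,0,0,-1,0,0,0,0,0,-1]
}}

```text
time: 23.8
position: [422.2, -89.6, 27.4]
ee_rot: [-3.133, -0.222, 0.001]
force: [0.1, -0.5, 0.5]
width: 68.3
grip_force: 0.0
```

Call:
{"method": "step_arm", "body": {
  "deltas": [0,0,0,0,0,-1,0,0,0,0,0,-1,0,0,0,0,0,-1,0,0,0,0,0,-1,0,0,0,0,0,-1]
}}

```text
time: 24.22
position: [422.2, -89.6, 27.4]
ee_rot: [-3.059, 0.714, 0.001]
force: [-0.3, -0.6, 0.5]
width: 68.7
grip_force: 0.0
```

Call:
{"method": "step_arm", "body": {
  "deltas": [0,0,0,0,0,-1,0,0,0,0,0,-1,0,0,0,0,0,-0.05,0,0,0,0,0,0,0,0,0,0,0,0]
}}

```text
time: 24.63
position: [422.3, -89.6, 27.6]
ee_rot: [2.954, -1.07, -0.0]
force: [0.0, 0.0, -0.4]
width: 68.4
grip_force: 0.0
```

Call:
{"method": "step_arm", "body": {
  "deltas": [0,0,0,0,0,0,0,0,0,0,0,0,0,0,0,0,0,0,0,0,0,0,0,0,0,0,0,0,0,0],
  "fingers": 1
}}

```text
time: 25.05
position: [422.7, -89.8, 28.2]
ee_rot: [2.952, -1.074, 0.001]
force: [0.1, -0.2, 2.0]
width: 41.9
grip_force: 60.8
```

Call:
{"method": "step_arm", "body": {
  "deltas": [0,0,0,0,0,0,0,0,0,0,0,0,0,0,0.9,0,0,0,0,0,1,0,0,0.4,0,0,1,0,0,1]
}}

```text
time: 25.47
position: [421.4, -89.3, 114.4]
ee_rot: [-3.032, 0.82, 0.005]
force: [0.3, 0.3, -0.4]
width: 41.9
grip_force: 60.9
```

Call:
{"method": "step_arm", "body": {
  "deltas": [0,0,1,0,0,1,0,0,0,0,0,1,0.96,-0.05,0,0,0,1,0.96,-0.05,0,0,0,1,0.96,-0.05,0,0,0,1]
}}

```text
time: 25.88
position: [509.6, -94.1, 144.5]
ee_rot: [-3.139, -0.118, 0.0]
force: [0.3, -0.2, -0.3]
width: 42.2
grip_force: 60.9
```

Call:
{"method": "step_arm", "body": {
  "deltas": [0.96,-0.05,0,0,0,1,0.96,-0.05,0,0,0,1,0.96,-0.05,0,0,0,1,0,0,0,0,0,1,0,0,0,0,0,1]
}}

```text
time: 26.3
position: [595.7, -98.5, 141.9]
ee_rot: [-2.961, -1.041, 0.006]
force: [0.4, -1.1, -0.5]
width: 41.8
grip_force: 60.9
```

Call:
{"method": "step_arm", "body": {
  "deltas": [0,0,0,0,0,1,0,0,0,0,0,1,0,0,0,0,0,1,0,0,0,0,0,0,0,0,0,0,0,0]
}}

```text
time: 26.72
position: [594.9, -98.6, 143.9]
ee_rot: [-2.736, -1.541, 0.002]
force: [-0.2, -0.4, -1.0]
width: 42.1
grip_force: 60.9
```

Call:
{"method": "step_arm", "body": {
  "deltas": [0,0,-0.5,0,0,0,0,0,-0.5,0,0,0,0,0,0,0,0,0,0,0,0,0,0,0,0,0,0,0,0,0]
}}

```text
time: 27.13
position: [595.4, -98.7, 115.4]
ee_rot: [2.735, 1.545, 0.001]
force: [0.1, 0.0, -1.0]
width: 42.2
grip_force: 60.9
```

Run:
```python
from h import *
o=obs(); print(toolyaw(o))
p=imaging.camera_params('wrist'); im=snap('wrist','h2'); g=im.min(2)
m=np.zeros_like(g); m[300:400,268:382]=1
n,lab,st,ce=cv2.connectedComponentsWithStats(((g>150)&(m>0)).astype('uint8'))
for k in range(1,n):
    if st[k,4]>60: print(st[k],ce[k])
k=[k for k in range(1,n) if st[k,4]>60]
for k in k:
    v,u=np.nonzero(lab==k); P=px2w(p,np.c_[u,v],o['position'][2]+5)[:,:2]; c=P.mean(0); D=np.linalg.svd(P-c)[2][0]; q=(P-c)@D
    print('ptr yaw',np.arctan2(D[1],D[0]),'L',np.ptp(q))
```

```text
t 27.13 pos [595.4 -98.7 115.4] rot [2.735e+00 1.545e+00 1.000e-03] F [ 0.1  0.  -1. ] w 42.2 q [-0.22  0.11  1.44  0.    1.59  0.32]
-0.5427216581362324
[329 345  50   7 336] [352.51190476 348.04166667]
[268 366  83  34 924] [302.07683983 390.99891775]
ptr yaw -0.5483265100792822 L 17.30624673241021
ptr yaw -0.7628245561093413 L 32.03426281503582
```

Call:
{"method": "step_arm", "body": {
  "deltas": [0.037,0.03,-0.3,0,0,0,0,0,-0.3,0,0,0,0,0,-0.15,0,0,0,0,0,-0.1,0,0,0,0,0,0,0,0,0]
}}

```text
time: 27.6
position: [595.7, -97.8, 87.8]
ee_rot: [-2.734, -1.546, 0.003]
force: [-1.2, -1.3, -1.2]
width: 42.1
grip_force: 60.9
```

Call:
{"method": "step_arm", "body": {
  "deltas": [0,0,-0.1,0,0,0,0,0,0,0,0,0,0,0,0,0,0,0,0,0,0,0,0,0,0,0,0,0,0,0]
}}

```text
time: 28.02
position: [596.1, -97.9, 86.1]
ee_rot: [-2.734, -1.546, 0.001]
force: [-1.7, -1.9, -1.6]
width: 42.2
grip_force: 60.9
```

Call:
{"method": "step_arm", "body": {
  "deltas": [0,0,-0.15,0,0,0,0,0,-0.15,0,0,0,0,0,-0.15,0,0,0,0,0,-0.05,0,0,0,0,0,0,0,0,0]
}}

```text
time: 28.43
position: [596.1, -98.2, 73.2]
ee_rot: [2.734, 1.546, -0.0]
force: [-8.8, -2.0, 12.4]
width: 42.0
grip_force: 62.1
```

Call:
{"method": "step_arm", "body": {
  "deltas": [0,0,-0.02,0,0,0.8,0,0,0,0,0,0.8,0,0,0,0,0,0.8,0,0,0,0,0,0.8,0,0,0,0,0,0.84]
}}

```text
time: 28.85
position: [596.7, -98.3, 73.2]
ee_rot: [2.277, 2.161, 0.001]
force: [-7.0, -1.0, 11.3]
width: 42.2
grip_force: 62.0
```

Call:
{"method": "step_arm", "body": {
  "deltas": [0,0,0,0,0,0,0,0,0,0,0,0,0,0,0,0,0,0,0,0,0,0,0,0,0,0,0,0,0,0]
}}

```text
time: 29.27
position: [596.7, -98.3, 73.2]
ee_rot: [2.282, 2.156, 0.001]
force: [-7.7, -1.8, 12.7]
width: 42.2
grip_force: 62.0
```

Run:
```python
from h import *
o=obs(); print(toolyaw(o),o['wrist_torque'],o['force'])
```

```text
t 29.27 pos [596.7 -98.3  73.2] rot [2.282e+00 2.156e+00 1.000e-03] F [-7.7 -1.8 12.7] w 42.2 q [-0.22  0.14  1.49 -0.    1.51 -0.16]
-0.05656844217118902 [-0.29608768  1.37841783  0.05052566] [-7.6707306  -1.82728165 12.72913631]
```

Call:
{"method": "step_arm", "body": {
  "deltas": [0,0,0,0,0,0,0,0,0,0,0,0,0,0,0,0,0,0,0,0,0.1,0,0,0,0,0,0.3,0,0,0],
  "fingers": -0.6
}}

```text
time: 29.68
position: [595.5, -97.3, 80.9]
ee_rot: [-2.281, -2.156, 0.002]
force: [-0.2, -0.6, -0.5]
width: 68.6
grip_force: 0.0
```

Call:
{"method": "step_arm", "body": {
  "deltas": [0,0,1,0,0,0,0,0,1,0,0,0,0,0,0.3,0,0,0,-0.865,0.78,0,0,0,0,-0.865,0.78,0,0,0,0]
}}

```text
time: 30.1
position: [545.0, -51.3, 152.6]
ee_rot: [2.284, 2.155, 0.002]
force: [0.1, 0.7, 0.3]
width: 68.1
grip_force: 0.0
```

Call:
{"method": "step_arm", "body": {
  "deltas": [-0.865,0.78,0,0,0,0,-0.865,0.78,0,0,0,0,-0.865,0.78,0,0,0,0,-0.865,0.78,0,0,0,0,0,0,0,0,0,0]
}}

```text
time: 30.52
position: [437.6, 45.8, 152.3]
ee_rot: [-2.278, -2.161, -0.002]
force: [-0.4, -0.5, 1.3]
width: 68.2
grip_force: 0.0
```

Call:
{"method": "step_arm", "body": {
  "deltas": [0,0,0,0,0,0,0,0,0,0,0,0,0,0,0,0,0,0,0,0,0,0,0,0,0,0,0,0,0,0]
}}

```text
time: 30.93
position: [441.1, 42.0, 151.5]
ee_rot: [-2.284, -2.156, 0.001]
force: [-0.4, 0.1, 0.4]
width: 68.4
grip_force: 0.0
```

```bash
python3 dial.py d4; python3 -c "
from h import *
print(toolyaw(obs()))"
```

```text
t 30.93 pos [441.1  42.  151.5] rot [-2.284e+00 -2.156e+00  1.000e-03] F [-0.4  0.1  0.4] w 68.4 q [ 0.02 -0.34  1.8  -0.    1.68  0.08]
score 0.91 pxc 321.8 230.4 touch False centre(mask) [440.   43.1] centre(line start) [439.7  40.4] L 17.5 yaw -1.633
score 0.87 pxc 280.1 93.7 touch False centre(mask) [419.3 132.5] centre(line start) [421.5 133.9] L 17.8 yaw 1.121
nopointer [218.5, 379.9, 14.0, 43.0]
t 31.03 pos [441.   42.2 151.4] rot [-2.284e+00 -2.157e+00  1.000e-03] F [ 0.5  0.4 -0.3] w 68.3 q [ 0.02 -0.34  1.8  -0.    1.68  0.08]
-0.057346024606039506
```

Call:
{"method": "step_arm", "body": {
  "deltas": [0,0.035,-1,0,0,0,0,0,-1,0,0,0,0,0,-1,0,0,0,0,0,-1,0,0,0,0,0,-0.08,0,0,0]
}}

```text
time: 31.45
position: [436.9, 43.4, 23.1]
ee_rot: [-2.279, -2.153, 0.012]
force: [-0.5, -0.2, -1.4]
width: 68.2
grip_force: 0.0
```

Call:
{"method": "step_arm", "body": {
  "deltas": [0,0,0,0,0,0,0,0,0,0,0,0,0,0,0,0,0,0,0,0,0,0,0,0,0,0,0,0,0,0],
  "fingers": 1
}}

```text
time: 31.87
position: [442.0, 43.7, 31.4]
ee_rot: [2.281, 2.156, 0.004]
force: [-0.0, 0.1, 4.2]
width: 41.8
grip_force: 61.1
```

Call:
{"method": "step_arm", "body": {
  "deltas": [0,0,0,0,0,0,0,0,0,0,0,0,0,0,0,0,0,0,0,0,0,0,0,0,0,0,0,0,0,0]
}}

```text
time: 32.28
position: [442.0, 43.7, 31.4]
ee_rot: [2.281, 2.156, 0.004]
force: [-0.3, 0.6, 6.6]
width: 42.1
grip_force: 61.1
```

Call:
{"method": "step_arm", "body": {
  "deltas": [0,0,0,0,0,0,0,0,0,0,0,0,0,0,0,0,0,0,0,0,0,0,0,0,0,0,0,0,0,-1],
  "fingers": -0.6
}}

```text
time: 32.7
position: [440.4, 43.7, 29.0]
ee_rot: [-2.408, -2.018, 0.001]
force: [-0.5, 0.1, 0.4]
width: 68.4
grip_force: 0.0
```

Call:
{"method": "step_arm", "body": {
  "deltas": [0,0,0,0,0,-1,0,0,0,0,0,-1,0,0,0,0,0,-1,0,0,0,0,0,-1,0,0,0,0,0,-1]
}}

```text
time: 33.12
position: [440.4, 43.7, 29.0]
ee_rot: [-2.9, -1.207, 0.001]
force: [-0.1, -0.6, 0.1]
width: 68.5
grip_force: 0.0
```

Call:
{"method": "step_arm", "body": {
  "deltas": [0,0,0,0,0,-1,0,0,0,0,0,-1,0,0,0,0,0,-1,0,0,0,0,0,-1,0,0,0,0,0,-1]
}}

```text
time: 33.53
position: [440.4, 43.7, 29.0]
ee_rot: [-3.128, -0.296, 0.001]
force: [0.3, 0.6, -0.0]
width: 68.3
grip_force: 0.0
```

Call:
{"method": "step_arm", "body": {
  "deltas": [0,0,0,0,0,-1,0,0,0,0,0,-1,0,0,0,0,0,-0.13,0,0,0,0,0,0,0,0,0,0,0,0]
}}

```text
time: 33.95
position: [440.5, 43.7, 29.1]
ee_rot: [3.14, -0.091, -0.0]
force: [0.1, 0.6, -0.3]
width: 68.0
grip_force: 0.0
```

Call:
{"method": "step_arm", "body": {
  "deltas": [0,0,0,0,0,0,0,0,0,0,0,0,0,0,0,0,0,0,0,0,0,0,0,0,0,0,0,0,0,0],
  "fingers": 1
}}

```text
time: 34.37
position: [441.0, 43.7, 29.7]
ee_rot: [-3.14, 0.095, -0.001]
force: [0.2, 0.1, 2.8]
width: 42.1
grip_force: 60.7
```

Call:
{"method": "step_arm", "body": {
  "deltas": [0,0,0,0,0,0,0,0,0,0,0,0,0,0,0.9,0,0,0,0,0,1,0,0,0.44,0,0,1,0,0,1]
}}

```text
time: 34.78
position: [439.5, 43.7, 115.9]
ee_rot: [-3.136, -0.179, 0.005]
force: [0.1, -0.1, -0.0]
width: 41.9
grip_force: 60.9
```

Call:
{"method": "step_arm", "body": {
  "deltas": [0,0,1,0,0,1,0,0,0,0,0,1,0.89,-0.342,0,0,0,1,0.89,-0.342,0,0,0,1,0.89,-0.342,0,0,0,1]
}}

```text
time: 35.2
position: [521.4, 12.6, 146.0]
ee_rot: [-2.941, -1.104, 0.0]
force: [0.7, 0.3, -0.5]
width: 42.0
grip_force: 60.9
```

Call:
{"method": "step_arm", "body": {
  "deltas": [0.89,-0.342,0,0,0,1,0.89,-0.342,0,0,0,1,0.89,-0.342,0,0,0,1,0,0,0,0,0,1,0,0,0,0,0,1]
}}

```text
time: 35.62
position: [601.3, -18.6, 143.6]
ee_rot: [-2.483, -1.92, 0.005]
force: [-1.4, 0.8, -0.5]
width: 41.6
grip_force: 61.0
```

Call:
{"method": "step_arm", "body": {
  "deltas": [0,0,0,0,0,1,0,0,-0.4,0,0,0,0,0,-0.6,0,0,0,0,0,0,0,0,0,0,0,0,0,0,0]
}}

```text
time: 36.03
position: [599.5, -17.7, 113.8]
ee_rot: [-2.371, -2.056, 0.005]
force: [0.2, 0.5, -0.4]
width: 42.0
grip_force: 61.0
```

Call:
{"method": "step_arm", "body": {
  "deltas": [0,0,0,0,0,0,0,0,0,0,0,0,0,0,0,0,0,0,0,0,0,0,0,0,0,0,0,0,0,0]
}}

```text
time: 36.45
position: [601.1, -17.9, 116.9]
ee_rot: [2.37, 2.061, 0.001]
force: [0.5, 0.3, -0.3]
width: 41.7
grip_force: 61.0
```

```bash
cat > held.py <<'E'
from h import *
o=obs(); print('toolyaw',toolyaw(o))
p=imaging.camera_params('wrist'); im=snap('wrist','h_%d'%int(o['time'])); g=im.min(2)
m=np.zeros_like(g); m[325:365,268:382]=1
n,lab,st,ce=cv2.connectedComponentsWithStats(((g>150)&(m>0)).astype('uint8'))
for k in range(1,n):
    if st[k,4]<60: continue
    v,u=np.nonzero(lab==k); P=px2w(p,np.c_[u,v],o['position'][2]+5)[:,:2]; c=P.mean(0); D=np.linalg.svd(P-c)[2][0]; q=(P-c)@D
    print(st[k],'ptr yaw',np.arctan2(D[1],D[0]),'L',np.ptp(q))
E
python3 held.py
```

```text
t 36.45 pos [601.1 -17.9 116.9] rot [2.370e+00 2.061e+00 1.000e-03] F [ 0.5  0.3 -0.3] w 41.7 q [-0.09  0.11  1.45 -0.    1.59  0.05]
toolyaw -0.13941457760894727
[329 342  51   8 359] ptr yaw -0.1537520893230074 L 17.597383277497187
```

Call:
{"method": "step_arm", "body": {
  "deltas": [0,-0.01,-0.3,0,0,0,0,0,-0.3,0,0,0,0,0,-0.2,0,0,0,0,0,-0.2,0,0,0,0,0,0,0,0,0]
}}

```text
time: 36.92
position: [600.5, -18.4, 84.2]
ee_rot: [-2.37, -2.061, 0.002]
force: [2.3, -1.8, -2.1]
width: 42.3
grip_force: 61.0
```

Call:
{"method": "step_arm", "body": {
  "deltas": [0,0,0,0,0,0,0,0,0,0,0,0,0,0,0,0,0,0,0,0,0,0,0,0,0,0,0,0,0,0]
}}

```text
time: 37.33
position: [600.7, -18.3, 86.4]
ee_rot: [-2.371, -2.061, 0.001]
force: [1.2, -1.3, -1.0]
width: 41.9
grip_force: 61.0
```

Call:
{"method": "step_arm", "body": {
  "deltas": [0,0,-0.15,0,0,0,0,0,-0.15,0,0,0,0,0,-0.1,0,0,0,0,0,-0.05,0,0,0,0,0,0,0,0,0]
}}

```text
time: 37.75
position: [600.8, -18.4, 74.6]
ee_rot: [2.37, 2.061, 0.0]
force: [-5.7, -2.5, 9.3]
width: 42.1
grip_force: 62.1
```

Call:
{"method": "step_arm", "body": {
  "deltas": [0,0,0,0,0,0.3,0,0,0,0,0,0.3,0,0,0,0,0,0.15,0,0,0,0,0,0,0,0,0,0,0,0]
}}

```text
time: 38.17
position: [601.0, -18.4, 74.6]
ee_rot: [2.274, 2.165, 0.001]
force: [-4.6, -1.8, 9.3]
width: 41.8
grip_force: 62.0
```

Run:
```python
from h import *
o=obs(); print(toolyaw(o),o['wrist_torque'],o['force'])
```

```text
t 38.17 pos [601.  -18.4  74.6] rot [2.274e+00 2.165e+00 1.000e-03] F [-4.6 -1.8  9.3] w 41.8 q [-0.09  0.13  1.5  -0.    1.51 -0.04]
-0.04916375894943524 [-0.3435941   0.83472558  0.11257571] [-4.57638118 -1.79745741  9.25330599]
```

Call:
{"method": "step_arm", "body": {
  "deltas": [0,0,0,0,0,0,0,0,0,0,0,0,0,0,0,0,0,0,0,0,0.1,0,0,0,0,0,0.3,0,0,0],
  "fingers": -0.6
}}

```text
time: 38.58
position: [599.8, -17.9, 83.0]
ee_rot: [-2.273, -2.164, 0.003]
force: [-0.2, 0.1, -0.4]
width: 68.5
grip_force: 0.0
```

Call:
{"method": "step_arm", "body": {
  "deltas": [0,0,1,0,0,0,0,0,1,0,0,0,0,0,0.3,0,0,0,-1,0.837,0,0,0,-1,-1,0.837,0,0,0,-1]
}}

```text
time: 39.0
position: [541.4, 31.7, 154.6]
ee_rot: [2.525, 1.868, 0.002]
force: [0.1, 0.1, 0.4]
width: 68.4
grip_force: 0.0
```

Call:
{"method": "step_arm", "body": {
  "deltas": [-1,0.837,0,0,0,-1,-1,0.837,0,0,0,-0.34,-1,0.837,0,0,0,0,-1,0.837,0,0,0,0,0,0,0,0,0,0]
}}

```text
time: 39.42
position: [417.1, 136.0, 154.5]
ee_rot: [-2.655, -1.675, -0.002]
force: [0.4, 0.3, -0.0]
width: 68.2
grip_force: 0.0
```

Call:
{"method": "step_arm", "body": {
  "deltas": [0,0,0,0,0,0,0,0,0,0,0,0,0,0,0,0,0,0,0,0,0,0,0,0,0,0,0,0,0,0]
}}

```text
time: 39.83
position: [421.4, 131.8, 153.6]
ee_rot: [-2.662, -1.668, 0.001]
force: [0.3, 0.6, 0.6]
width: 68.6
grip_force: 0.0
```

```bash
python3 dial.py d5; python3 -c "
from h import *
print(toolyaw(obs()))"
```

```text
t 39.83 pos [421.4 131.8 153.6] rot [-2.662e+00 -1.668e+00  1.000e-03] F [0.3 0.6 0.6] w 68.6 q [ 0.23 -0.34  1.8  -0.    1.69  0.68]
score 0.78 pxc 634.7 329.5 touch False centre(mask) [597.5 -39.7] centre(line start) [583.3 -25.5] L 2.5 yaw 1.353
score 0.74 pxc 321.7 231.4 touch False centre(mask) [420.3 131.4] centre(line start) [421.7 134.6] L 16.7 yaw 1.125
t 39.93 pos [421.2 132.  153.6] rot [-2.662e+00 -1.668e+00  1.000e-03] F [-0.2  0.6 -0.4] w 68.5 q [ 0.23 -0.34  1.8  -0.    1.69  0.68]
-0.45125258926015044Traceback (most recent call last):
  File "dial.py", line 25, in <module>
    dials(sys.argv[1])
    ~~~~~^^^^^^^^^^^^^
  File "dial.py", line 18, in dials
    P=px2w(p,np.c_[u,v],34)[:,:2]; c=P.mean(0); D=np.linalg.svd(P-c)[2][0]
                                                  ~~~~~~~~~~~~~^^^^^
    u, s, vh = gufunc(a, signature=signature)
               ~~~~~~^^^^^^^^^^^^^^^^^^^^^^^^
numpy._core._exceptions._ArrayMemoryError: Unable to allocate 9.70 GiB for an array with shape (36089, 36089) and data type float64
```

Call:
{"method": "step_arm", "body": {
  "deltas": [0,0,-1,0,0,0,0,0,-1,0,0,0,0,0,-1,0,0,0,0,0,-1,0,0,0,0,0,-0.16,0,0,0]
}}

```text
time: 40.35
position: [417.6, 131.4, 23.2]
ee_rot: [-2.659, -1.667, 0.014]
force: [-0.9, -0.8, -0.1]
width: 68.0
grip_force: 0.0
```

Call:
{"method": "step_arm", "body": {
  "deltas": [0,0,0,0,0,0,0,0,0,0,0,0,0,0,0,0,0,0,0,0,0,0,0,0,0,0,0,0,0,0],
  "fingers": 1
}}

```text
time: 40.77
position: [422.0, 132.8, 30.9]
ee_rot: [2.66, 1.669, 0.005]
force: [0.7, -0.4, 3.1]
width: 41.9
grip_force: 61.0
```

Call:
{"method": "step_arm", "body": {
  "deltas": [0,0,0,0,0,0,0,0,0,0,0,0,0,0,0,0,0,0,0,0,0,0,0,0,0,0,0,0,0,0]
}}

```text
time: 41.18
position: [422.0, 132.8, 30.8]
ee_rot: [2.66, 1.669, 0.005]
force: [0.4, 0.4, 6.6]
width: 41.7
grip_force: 61.0
```

Call:
{"method": "step_arm", "body": {
  "deltas": [0,0,0,0,0,0,0,0,0,0,0,0,0,0,0,0,0,0,0,0,0,0,0,0,0,0,0,0,0,1],
  "fingers": -0.6
}}

```text
time: 41.6
position: [420.6, 132.4, 28.7]
ee_rot: [-2.556, -1.826, 0.001]
force: [0.0, 0.5, -0.9]
width: 68.3
grip_force: 0.0
```

Call:
{"method": "step_arm", "body": {
  "deltas": [0,0,0,0,0,1,0,0,0,0,0,1,0,0,0,0,0,1,0,0,0,0,0,1,0,0,0,0,0,1]
}}

```text
time: 42.02
position: [420.6, 132.5, 28.7]
ee_rot: [-1.894, -2.506, 0.001]
force: [-0.4, -0.7, -0.8]
width: 67.8
grip_force: 0.0
```

Call:
{"method": "step_arm", "body": {
  "deltas": [0,0,0,0,0,1,0,0,0,0,0,1,0,0,0,0,0,1,0,0,0,0,0,1,0,0,0,0,0,1]
}}

```text
time: 42.43
position: [420.6, 132.4, 28.7]
ee_rot: [-1.069, -2.953, 0.001]
force: [0.1, 0.1, 0.3]
width: 68.2
grip_force: 0.0
```

Call:
{"method": "step_arm", "body": {
  "deltas": [0,0,0,0,0,1,0,0,0,0,0,1,0,0,0,0,0,0.12,0,0,0,0,0,0,0,0,0,0,0,0]
}}

```text
time: 42.85
position: [420.7, 132.5, 28.8]
ee_rot: [-0.7, -3.062, 0.0]
force: [-0.7, -1.0, -0.5]
width: 68.3
grip_force: 0.0
```

Call:
{"method": "step_arm", "body": {
  "deltas": [0,0,0,0,0,0,0,0,0,0,0,0,0,0,0,0,0,0,0,0,0,0,0,0,0,0,0,0,0,0],
  "fingers": 1
}}

```text
time: 43.27
position: [421.1, 132.5, 29.4]
ee_rot: [0.696, 3.063, 0.0]
force: [0.4, 1.4, 2.8]
width: 42.0
grip_force: 60.8
```

Call:
{"method": "step_arm", "body": {
  "deltas": [0,0,0,0,0,0,0,0,0,0,0,0,0,0,0.9,0,0,0,0,0,1,0,0,-0.3,0,0,1,0,0,-1]
}}

```text
time: 43.68
position: [419.8, 132.3, 115.6]
ee_rot: [-0.933, -2.997, 0.003]
force: [-0.1, 0.6, -0.0]
width: 41.5
grip_force: 60.9
```

Call:
{"method": "step_arm", "body": {
  "deltas": [0,0,1,0,0,-1,0,0,0,0,0,-1,0.879,-0.335,0,0,0,-1,0.879,-0.335,0,0,0,-1,0.879,-0.335,0,0,0,-1]
}}

```text
time: 44.1
position: [500.6, 102.1, 145.7]
ee_rot: [-1.784, -2.586, 0.0]
force: [0.7, -0.4, -0.5]
width: 41.9
grip_force: 60.9
```

Call:
{"method": "step_arm", "body": {
  "deltas": [0.879,-0.335,0,0,0,-1,0.879,-0.335,0,0,0,-1,0.879,-0.335,0,0,0,-1,0.879,-0.335,0,0,0,-1,0,0,0,0,0,-1]
}}

```text
time: 44.52
position: [608.0, 59.9, 142.9]
ee_rot: [-2.471, -1.939, 0.004]
force: [-0.0, -0.6, -1.8]
width: 42.2
grip_force: 61.0
```

Call:
{"method": "step_arm", "body": {
  "deltas": [0,0,0,0,0,-1,0,0,0,0,0,-1,0,0,0,0,0,-1,0,0,0,0,0,-1,0,0,0,0,0,-1]
}}

```text
time: 44.93
position: [605.1, 62.1, 144.8]
ee_rot: [-2.932, -1.126, 0.003]
force: [0.9, 0.1, -0.0]
width: 41.8
grip_force: 61.0
```

Call:
{"method": "step_arm", "body": {
  "deltas": [0,0,0,0,0,-1,0,0,0,0,0,-1,0,0,-0.4,0,0,-1,0,0,-0.6,0,0,0,0,0,0,0,0,0]
}}

```text
time: 45.35
position: [603.4, 62.1, 111.1]
ee_rot: [-3.084, -0.592, 0.011]
force: [-0.2, 0.2, -1.8]
width: 42.1
grip_force: 61.0
```

Call:
{"method": "step_arm", "body": {
  "deltas": [0,0,0,0,0,0,0,0,0,0,0,0,0,0,0,0,0,0,0,0,0,0,0,0,0,0,0,0,0,0]
}}

```text
time: 45.77
position: [605.8, 62.2, 116.9]
ee_rot: [3.085, 0.592, 0.002]
force: [0.0, 0.3, -1.0]
width: 42.1
grip_force: 61.0
```

```bash
python3 held.py
```

```text
t 45.77 pos [605.8  62.2 116.9] rot [3.085e+00 5.920e-01 2.000e-03] F [ 0.   0.3 -1. ] w 42.1 q [0.05 0.13 1.42 0.   1.59 1.24]
toolyaw -1.191456115896296
[329 348  28   7 185] ptr yaw -1.2273402586530664 L 9.651044137161126
```

Call:
{"method": "step_arm", "body": {
  "deltas": [-0.01,-0.02,-0.3,0,0,0,0,0,-0.3,0,0,0,0,0,-0.2,0,0,0,0,0,-0.2,0,0,0,0,0,0,0,0,0]
}}

```text
time: 46.23
position: [605.1, 62.0, 84.2]
ee_rot: [-3.084, -0.592, 0.0]
force: [4.6, 2.2, -4.1]
width: 42.0
grip_force: 61.1
```

Call:
{"method": "step_arm", "body": {
  "deltas": [0,0,0,0,0,0,0,0,0,0,0,0,0,0,0,0,0,0,0,0,0,0,0,0,0,0,0,0,0,0]
}}

```text
time: 46.65
position: [605.2, 61.9, 85.7]
ee_rot: [-3.085, -0.592, -0.0]
force: [3.6, 3.0, -3.5]
width: 41.9
grip_force: 61.1
```

Call:
{"method": "step_arm", "body": {
  "deltas": [0,0,-0.15,0,0,0,0,0,-0.15,0,0,0,0,0,-0.1,0,0,0,0,0,-0.02,0,0,0,0,0,0,0,0,0]
}}

```text
time: 47.07
position: [605.8, 62.0, 74.5]
ee_rot: [-3.085, -0.592, -0.004]
force: [2.6, 3.9, 4.6]
width: 41.8
grip_force: 61.9
```

Call:
{"method": "step_arm", "body": {
  "deltas": [0,0,0,0,0,0.8,0,0,0,0,0,0.8,0,0,0,0,0,0.8,0,0,0,0,0,0.8,0,0,0,0,0,0.8]
}}

```text
time: 47.48
position: [606.0, 62.1, 74.5]
ee_rot: [2.853, 1.315, 0.005]
force: [4.2, 4.8, 4.0]
width: 42.1
grip_force: 61.6
```

Call:
{"method": "step_arm", "body": {
  "deltas": [0,0,0,0,0,0.8,0,0,0,0,0,0.8,0,0,0,0,0,0.8,0,0,0,0,0,0.8,0,0,0,0,0,0.8]
}}

```text
time: 47.9
position: [605.9, 62.4, 74.5]
ee_rot: [2.458, 1.956, 0.005]
force: [3.4, 5.5, 3.5]
width: 41.8
grip_force: 61.6
```

Call:
{"method": "step_arm", "body": {
  "deltas": [0,0,0,0,0,0.8,0,0,0,0,0,0.67,0,0,0,0,0,0,0,0,0,0,0,0,0,0,0,0,0,0]
}}

```text
time: 48.32
position: [605.8, 62.5, 74.5]
ee_rot: [2.281, 2.16, 0.005]
force: [3.7, 6.5, 3.8]
width: 42.1
grip_force: 61.6
```

Run:
```python
from h import *
o=obs(); print(toolyaw(o),o['wrist_torque'],o['force'])
```

```text
t 48.32 pos [605.8  62.5  74.5] rot [2.281 2.16  0.005] F [3.7 6.5 3.8] w 42.1 q [0.05 0.15 1.48 0.   1.51 0.1 ]
-0.054528626155794895 [ 0.97292138 -0.51446317  0.01005391] [3.68371298 6.46381131 3.76923506]
```

Call:
{"method": "step_arm", "body": {
  "deltas": [0,0,0,0,0,0,0,0,0,0,0,0,0,0,0,0,0,0,0,0,0.1,0,0,0,0,0,0.3,0,0,0],
  "fingers": -0.6
}}

```text
time: 48.73
position: [603.9, 61.1, 83.6]
ee_rot: [-2.281, -2.157, 0.005]
force: [-1.0, -0.0, 0.6]
width: 68.5
grip_force: 0.0
```

Call:
{"method": "step_arm", "body": {
  "deltas": [0,0,1,0,0,0,0,0,1,0,0,0,0,0,1,0,0,0,0,0,0.5,0,0,0,-0.6,0.927,0,0,0,1]
}}

```text
time: 49.15
position: [590.3, 85.8, 196.6]
ee_rot: [2.149, 2.28, 0.008]
force: [0.9, 1.2, 0.2]
width: 68.3
grip_force: 0.0
```

```bash
python3 see.py fin1 >/dev/null
```

Call:
{"method": "step_arm", "body": {
  "deltas": [-0.6,0.927,0,0,0,1,-0.6,0.927,0,0,0,1,-0.6,0.927,0,0,0,1,-0.6,0.927,0,0,0,1,-0.6,0.927,0,0,0,1],
  "fingers": -1
}}

```text
time: 49.87
position: [496.5, 228.7, 189.9]
ee_rot: [-1.369, -2.827, 0.001]
force: [0.2, -0.3, -1.1]
width: 85.3
grip_force: 0.0
```

Call:
{"method": "step_arm", "body": {
  "deltas": [-0.6,0.927,0,0,0,1,-0.6,0.927,0,0,0,1,-0.6,0.927,0,0,0,1,-0.6,0.927,0,0,0,1,-0.6,0.927,0,0,0,1]
}}

```text
time: 50.28
position: [406.6, 368.1, 190.0]
ee_rot: [-0.472, -3.106, 0.001]
force: [0.7, 0.3, 0.8]
width: 85.7
grip_force: 0.0
```

Call:
{"method": "step_arm", "body": {
  "deltas": [0,0,0,0,0,1,0,0,0,0,0,1,0,0,0,0,0,1,0,0,0,0,0,1,0,0,0,0,0,1]
}}

```text
time: 50.7
position: [407.5, 367.0, 189.8]
ee_rot: [0.467, -3.106, 0.001]
force: [-0.4, 0.2, -0.7]
width: 85.5
grip_force: 0.0
```

Call:
{"method": "step_arm", "body": {
  "deltas": [0,0,0,0,0,1,0,0,0,0,0,1,0,0,0,0,0,1,0,0,0,0,0,1,0,0,0,0,0,1]
}}

```text
time: 51.12
position: [407.6, 366.8, 189.8]
ee_rot: [1.363, -2.829, 0.001]
force: [-0.1, -0.1, 0.6]
width: 85.2
grip_force: 0.0
```

Call:
{"method": "step_arm", "body": {
  "deltas": [0,0,0,0,0,1,0,0,0,0,0,1,0,0,0,0,0,1,0,0,0,0,0,1,0,0,0,0,0,0]
}}

```text
time: 51.53
position: [407.6, 366.9, 189.8]
ee_rot: [1.995, -2.425, 0.0]
force: [-0.6, -0.6, 0.2]
width: 85.3
grip_force: 0.0
```

Call:
{"method": "step_arm", "body": {
  "deltas": [0,0,0,0,0,0,0,0,0,0,0,0,0,0,0,0,0,0,0,0,0,0,0,0,0,0,0,0,0,0]
}}

```text
time: 51.95
position: [407.2, 367.4, 190.4]
ee_rot: [1.991, -2.43, 0.0]
force: [0.6, -0.9, 0.6]
width: 85.3
grip_force: 0.0
```

Run:
```python
from h import *
o=obs(); print(toolyaw(o)); p=imaging.camera_params('wrist'); im=snap('wrist','m1')
for d in imaging.place_of('wrist','module')[:2]: print(d['score'],d['at'],px2w(p,d['at'],0)[0])
for d in imaging.outline_of('wrist','module')[:2]:
    m=d['mask'].astype('uint8'); print(d['score'],d['extent'])
    c=max(cv2.findContours(m,0,2)[0],key=cv2.contourArea); P=px2w(p,c.reshape(-1,2),30)[:,:2].astype('float32')
    print(cv2.minAreaRect(P))
```

```text
t 51.95 pos [407.2 367.4 190.4] rot [ 1.991 -2.43   0.   ] F [ 0.6 -0.9  0.6] w 85.3 q [ 0.67 -0.05  1.48 -0.    1.72 -2.27]
2.943669957899824
0.94 [314.9, 214.3] [411.65508783 367.26304816   0.        ]
0.9 [277.5, 151.6, 74.2, 132.1]
((410.8586120605469, 364.8146667480469), (103.15643310546875, 54.01116180419922), 79.42088317871094)
```

View pics/m1.png

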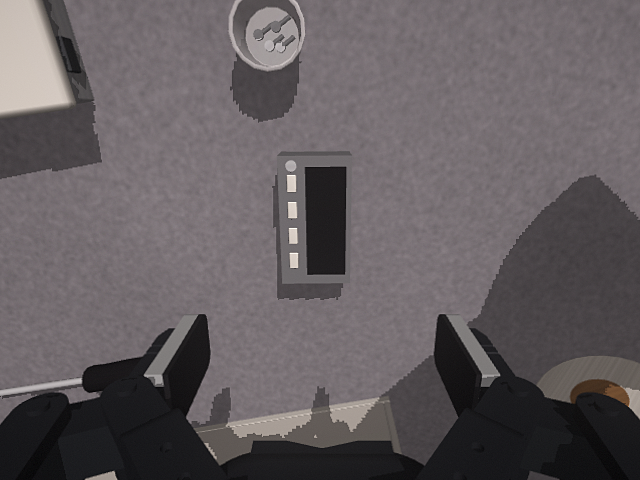

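The sensor is at the top end of the module and the window is on the right, so the tool frame matches the module frame. I'll grip it now.

Call:
{"method": "step_arm", "body": {
  "deltas": [0.107,-0.03,-1,0,0,0.08,0,0,-1,0,0,0,0,0,-1,0,0,0,0,0,-1,0,0,0,0,0,-1,0,0,0]
}}

```text
time: 52.52
position: [410.3, 366.5, 39.2]
ee_rot: [-2.003, 2.419, -0.0]
force: [0.1, 0.2, -0.6]
width: 85.4
grip_force: 0.0
```

Call:
{"method": "step_arm", "body": {
  "deltas": [0,0,0,0,0,0,0,0,-0.3,0,0,0,0,0,-0.3,0,0,0,0,0,0,0,0,0,0,0,0,0,0,0]
}}

```text
time: 52.93
position: [410.9, 367.0, 23.6]
ee_rot: [-2.003, 2.418, -0.0]
force: [0.4, 0.8, 0.0]
width: 85.6
grip_force: 0.0
```

Call:
{"method": "step_arm", "body": {
  "deltas": [0,0,0,0,0,0,0,0,0,0,0,0,0,0,0,0,0,0,0,0,0,0,0,0,0,0,0,0,0,0],
  "fingers": 1
}}

```text
time: 53.35
position: [411.1, 367.1, 23.9]
ee_rot: [-2.002, 2.417, -0.0]
force: [0.5, -0.5, 5.4]
width: 52.9
grip_force: 65.8
```

Call:
{"method": "step_arm", "body": {
  "deltas": [0,0,0,0,0,0,0,0,0,0,0,0,0,0,0,0,0,0,0,0,0,0,0,0,0,0,0,0,0,0]
}}

```text
time: 53.77
position: [411.1, 367.1, 23.9]
ee_rot: [-2.002, 2.417, -0.0]
force: [0.2, -0.4, 6.0]
width: 52.9
grip_force: 65.8
```

Call:
{"method": "step_arm", "body": {
  "deltas": [0,0,0.5,0,0,0,0,0,1,0,0,0,0,0,1,0,0,0,0,0,1,0,0,0,0,0,1,0,0,0]
}}

```text
time: 54.18
position: [409.9, 366.2, 158.0]
ee_rot: [2.003, -2.418, -0.0]
force: [0.5, 0.6, -0.9]
width: 52.7
grip_force: 65.1
```

Call:
{"method": "step_arm", "body": {
  "deltas": [0,0,0,0,0,0,0,0,0,0,0,0,0,0,0,0,0,0,0,0,0,0,0,0,0,0,0,0,0,0]
}}

```text
time: 54.6
position: [409.6, 366.0, 155.1]
ee_rot: [2.002, -2.416, -0.0]
force: [0.6, -0.7, -1.3]
width: 53.2
grip_force: 65.2
```

Run:
```python
from h import *
o=obs(); print(toolyaw(o)); p=imaging.camera_params('wrist'); im=snap('wrist','m2')
for d in imaging.outline_of('wrist','module')[:2]:
    print(d['score'],d['extent'])
```

```text
t 54.6 pos [409.6 366.  155.1] rot [ 2.002 -2.416 -0.   ] F [ 0.6 -0.7 -1.3] w 53.2 q [ 0.67 -0.04  1.53 -0.    1.66 -2.29]
2.9543826132693876
0.71 [235.3, 194.0, 173.2, 253.8]
```

View pics/m2.png

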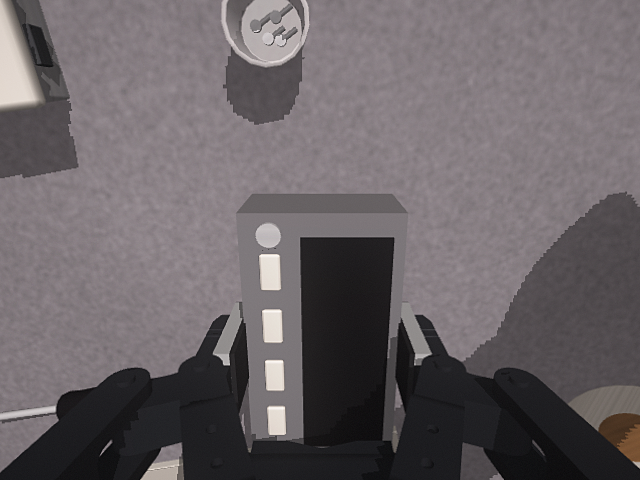

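The module is held squarely. Its top face's far edge runs from (238,213) to (407,213).

Run:
```python
from h import *
o=obs(); p=imaging.camera_params('wrist')
P=px2w(p,[(238,213),(322,213),(407,213)],o['position'][2]+6.1)
Rm=R.from_rotvec(o['ee_rot']).as_matrix()
L=(P-o['position'])@Rm; print(np.round(L,2)); print('q1 target etc; module centre in tool x', L[1,0]-50)
```

```text
t 54.7 pos [409.8 366.2 155.8] rot [ 2.002 -2.417 -0.   ] F [ 0.2 -0.9 -1.7] w 52.9 q [ 0.67 -0.04  1.53  0.    1.66 -2.29]
[[ 50.95 -24.88  -6.04]
 [ 50.96   1.18  -6.  ]
 [ 50.96  27.58  -5.95]]
q1 target etc; module centre in tool x 0.962241111207284
```

Call:
{"method": "step_arm", "body": {
  "deltas": [0.841,-0.831,0,0,0,-1,0.841,-0.831,0,0,0,-1,0.841,-0.831,0,0,0,-1,0.841,-0.831,0,0,0,-1,0.841,-0.831,0,0,0,-1]
}}

```text
time: 55.12
position: [537.2, 240.6, 156.7]
ee_rot: [1.191, -2.906, -0.0]
force: [-0.4, 0.6, -0.6]
width: 52.8
grip_force: 65.1
```

Call:
{"method": "step_arm", "body": {
  "deltas": [0.841,-0.831,0,0,0,-1,0.841,-0.831,0,0,0,-1,0.841,-0.831,0,0,0,-1,0,0,0,0,0,-1,0,0,0,0,0,-1]
}}

```text
time: 55.53
position: [613.1, 164.8, 155.7]
ee_rot: [0.273, -3.127, 0.001]
force: [-0.1, 1.0, -1.4]
width: 52.8
grip_force: 65.1
```

Call:
{"method": "step_arm", "body": {
  "deltas": [0,0,0,0,0,-1,0,0,0,0,0,-1,0,0,0,0,0,-1,0,0,0,0,0,-1,0,0,0,0,0,-1]
}}

```text
time: 55.95
position: [612.0, 167.0, 156.4]
ee_rot: [-0.658, -3.07, 0.001]
force: [0.1, -0.2, -1.5]
width: 52.6
grip_force: 65.1
```

Call:
{"method": "step_arm", "body": {
  "deltas": [0,0,0,0,0,-1,0,0,0,0,0,-1,0,0,0,0,0,-1,0,0,0,0,0,-1,0,0,0,0,0,-1]
}}

```text
time: 56.37
position: [611.9, 167.0, 156.4]
ee_rot: [-1.536, -2.739, 0.001]
force: [-0.8, -0.1, -0.0]
width: 53.0
grip_force: 65.1
```

Call:
{"method": "step_arm", "body": {
  "deltas": [0,0,0,0,0,-1,0,0,0,0,0,-1,0,0,0,0,0,-1,0,0,0,0,0,-1,0,0,0,0,0,-1]
}}

```text
time: 56.78
position: [611.9, 167.1, 156.4]
ee_rot: [-2.277, -2.163, 0.002]
force: [0.1, 0.1, -1.4]
width: 52.7
grip_force: 65.1
```

Call:
{"method": "step_arm", "body": {
  "deltas": [0,0,-0.6,0,0,-0.1,0,0,-0.6,0,0,0,0,0,-0.6,0,0,0,0,0,0,0,0,0,0,0,0,0,0,0]
}}

```text
time: 57.2
position: [611.1, 166.9, 101.5]
ee_rot: [-2.283, -2.155, 0.005]
force: [-0.1, -0.1, -0.5]
width: 52.7
grip_force: 65.1
```

Call:
{"method": "step_arm", "body": {
  "deltas": [0,0,0,0,0,0,0,0,0,0,0,0,0,0,0,0,0,0,0,0,0,0,0,0,0,0,0,0,0,0]
}}

```text
time: 57.62
position: [612.5, 167.2, 104.2]
ee_rot: [2.284, 2.156, 0.002]
force: [-0.6, -0.9, -2.1]
width: 52.9
grip_force: 65.1
```

Run:
```python
from h import *
o=obs(); print(toolyaw(o)); p=imaging.camera_params('wrist'); im=snap('wrist','m3')
```

```text
t 57.62 pos [612.5 167.2 104.2] rot [2.284e+00 2.156e+00 2.000e-03] F [-0.6 -0.9 -2.1] w 52.9 q [ 0.21  0.2   1.36 -0.    1.57  0.27]
-0.05758469190091118
```

Call:
{"method": "step_arm", "body": {
  "deltas": [-0.025,-0.013,-0.3,0,0,0,0,0,-0.3,0,0,0,0,0,-0.2,0,0,0,0,0,-0.1,0,0,0,0,0,0,0,0,0]
}}

```text
time: 58.08
position: [610.6, 166.6, 74.4]
ee_rot: [-2.283, -2.156, 0.004]
force: [0.2, 0.2, -2.6]
width: 52.6
grip_force: 65.1
```

Call:
{"method": "step_arm", "body": {
  "deltas": [0,0,-0.03,0,0,0,0,0,0,0,0,0,0,0,0,0,0,0,0,0,0,0,0,0,0,0,0,0,0,0]
}}

```text
time: 58.5
position: [611.6, 166.8, 75.9]
ee_rot: [2.284, 2.156, 0.001]
force: [0.0, 0.0, -1.5]
width: 52.8
grip_force: 65.1
```

Call:
{"method": "step_arm", "body": {
  "deltas": [0,0,-0.1,0,0,0,0,0,-0.1,0,0,0,0,0,-0.03,0,0,0,0,0,0,0,0,0,0,0,0,0,0,0]
}}

```text
time: 58.92
position: [611.6, 166.8, 69.0]
ee_rot: [2.284, 2.156, 0.001]
force: [-0.3, -0.9, 2.7]
width: 53.0
grip_force: 65.3
```

Call:
{"method": "step_arm", "body": {
  "deltas": [0,0,-0.03,0,0,0,0,0,0,0,0,0,0,0,0,0,0,0,0,0,0,0,0,0,0,0,0,0,0,0]
}}

```text
time: 59.33
position: [611.6, 166.8, 69.0]
ee_rot: [2.284, 2.156, 0.001]
force: [-1.8, -0.1, 5.8]
width: 52.7
grip_force: 65.9
```

Call:
{"method": "step_arm", "body": {
  "deltas": [0,0,0,0,0,0,0,0,0,0,0,0,0,0,0,0,0,0,0,0,0,0,0,0,0,0,0.2,0,0,0],
  "fingers": -0.7
}}

```text
time: 59.75
position: [610.5, 166.5, 71.9]
ee_rot: [-2.283, -2.155, 0.004]
force: [-0.3, 0.0, -0.9]
width: 72.5
grip_force: 0.0
```

Call:
{"method": "step_arm", "body": {
  "deltas": [0,0,0.6,0,0,0,0,0,1,0,0,0,0,0,1,0,0,0,-0.4,-0.6,1,0,0,0,-0.4,-0.6,1,0,0,0]
}}

```text
time: 60.17
position: [587.0, 130.9, 213.0]
ee_rot: [-2.283, -2.158, 0.0]
force: [0.2, -0.8, 0.0]
width: 72.5
grip_force: 0.0
```

Call:
{"method": "step_arm", "body": {
  "deltas": [-0.4,-0.6,0.6,0,0,0,-0.4,-0.6,0.6,0,0,0,-0.4,-0.6,0,0,0,0,-0.4,-0.6,0,0,0,0,0,0,0,0,0,0]
}}

```text
time: 60.58
position: [538.3, 56.2, 249.5]
ee_rot: [2.286, 2.152, 0.001]
force: [-0.8, -0.4, 0.1]
width: 72.6
grip_force: 0.0
```

Call:
{"method": "step_arm", "body": {
  "deltas": [0,0,0,0,0,0,0,0,0,0,0,0,0,0,0,0,0,0,0,0,0,0,0,0,0,0,0,0,0,0]
}}

```text
time: 61.0
position: [539.6, 59.4, 247.2]
ee_rot: [-2.283, -2.157, 0.001]
force: [0.1, -0.0, 0.9]
width: 72.5
grip_force: 0.0
```

Run:
```python
from h import *
o=obs(); p=imaging.camera_params('wrist'); im=snap('wrist','end'); top=snap('top','top_end')
S=np.array([[591.9,-177.6],[596.3,-98.2],[600.9,-18.4],[605.7,62.2]])-[1.3,.4]
for s in S:
    c=w2px(p,[[*s,79]])[0]; u0,v0=c.astype(int)
    g=im.min(2).astype(int); yy,xx=np.mgrid[:480,:640]; near=(np.hypot(xx-c[0],yy-c[1])<24)
    n,lab,st,ce=cv2.connectedComponentsWithStats(((g>140)&near).astype('uint8'))
    best=[k for k in range(1,n) if 25<st[k,4]<250 and np.hypot(*(ce[k]-c))<19]
    for k in best:
        v,u=np.nonzero(lab==k); P=px2w(p,np.c_[u,v],79)[:,:2]; m=P.mean(0); D=np.linalg.svd(P-m,full_matrices=False)[2][0]; D*=np.sign(D[0]); q=(P-m)@D
        print(np.round(c),'yaw',round(np.arctan2(D[1],D[0]),3),'L',round(np.ptp(q),1),'start-c',np.round(m+D*q.min()-s,1))
a=im[:480,300:640]; b=cv2.resize(top[160:350,330:560] if 0 else top[160:350,110:550],(0,0),fx=1.03,fy=1.03)
cv2.imwrite('pics/endc.png',np.hstack([a,np.pad(b,((0,480-b.shape[0]),(0,0),(0,0)))])[:,:800,::-1])
```

```text
t 61.0 pos [539.6  59.4 247.2] rot [-2.283e+00 -2.157e+00  1.000e-03] F [ 0.1 -0.   0.9] w 72.5 q [ 0.05 -0.06  1.39  0.    1.82  0.1 ]
[390. 456.] yaw -0.039 L 11.4 start-c [11.   1.5]
[395. 386.] yaw -0.113 L 18.2 start-c [3.4 1.4]
[401. 306.] yaw -0.051 L 16.6 start-c [2.7 1.5]
[408. 211.] yaw -0.098 L 15.5 start-c [ 2.6 -0.6]
```

View pics/endc.png

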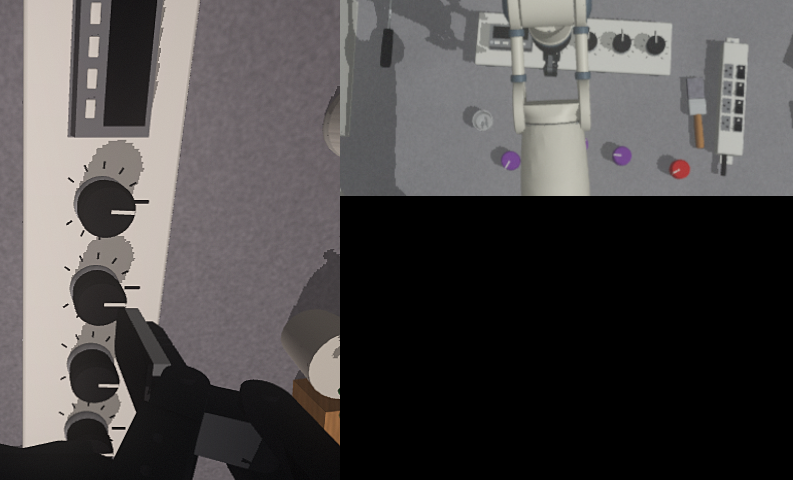

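Call:
{"method": "step_arm", "body": {
  "deltas": [0.5,-1,0,0,0,0,0.5,-1,0,0,0,0,0.5,-1,0,0,0,0,0.5,-1,0,0,0,0,0.2,-1,0,0,0,0]
}}

```text
time: 61.52
position: [606.6, -92.5, 246.9]
ee_rot: [-2.283, -2.157, 0.0]
force: [0.8, -0.1, 0.4]
width: 72.5
grip_force: 0.0
```

Call:
{"method": "step_arm", "body": {
  "deltas": [0,-0.5,-0.6,0,0,0,0,0,0,0,0,0,0,0,0,0,0,0,0,0,0,0,0,0,0,0,0,0,0,0]
}}

```text
time: 61.93
position: [605.7, -105.1, 230.8]
ee_rot: [2.282, 2.158, 0.002]
force: [-0.8, 0.5, 0.7]
width: 72.6
grip_force: 0.0
```

```bash
cat > fin.py <<'E'
from h import *
o=obs(); p=imaging.camera_params('wrist'); im=snap('wrist','end2')
S=np.array([[591.9,-177.6],[596.3,-98.2],[600.9,-18.4],[605.7,62.2]])-[1.3,.4]
for s in S:
    c=w2px(p,[[*s,79]])[0]
    if not 0<c[1]<420: continue
    g=im.min(2).astype(int); yy,xx=np.mgrid[:480,:640]; near=(np.hypot(xx-c[0],yy-c[1])<34)
    n,lab,st,ce=cv2.connectedComponentsWithStats(((g>140)&near).astype('uint8'))
    for k in range(1,n):
        if not(40<st[k,4]<400 and np.hypot(*(ce[k]-c))<26): continue
        v,u=np.nonzero(lab==k); P=px2w(p,np.c_[u,v],79)[:,:2]; m=P.mean(0); D=np.linalg.svd(P-m,full_matrices=False)[2][0]; D*=np.sign(D[0]); q=(P-m)@D
        print(np.round(c),'yaw',round(np.arctan2(D[1],D[0]),3),'L',round(np.ptp(q),1),'start-c',np.round(m+D*q.min()-s,1))
E
python3 fin.py
```

```text
t 61.93 pos [ 605.7 -105.1  230.8] rot [2.282e+00 2.158e+00 2.000e-03] F [-0.8  0.5  0.7] w 72.6 q [-0.23  0.13  1.22  0.    1.79 -0.17]
[309. 314.] yaw 0.01 L 16.8 start-c [3.1 0.5]
[308. 217.] yaw -0.06 L 17.5 start-c [3.  0.3]
[307. 100.] yaw -0.248 L 44.7 start-c [-24.8  -7.4]
[307. 100.] yaw -0.068 L 17.2 start-c [2.9 0.7]
```

Call:
{"method": "step_arm", "body": {
  "deltas": [0,-1,0,0,0,0,0,-1,0,0,0,0,-0.2,-0.7,0,0,0,0,0,0,0,0,0,0,0,0,0,0,0,0]
}}

```text
time: 62.4
position: [599.4, -187.3, 230.4]
ee_rot: [2.285, 2.155, 0.001]
force: [1.0, 0.4, 0.1]
width: 72.3
grip_force: 0.0
```

Call:
{"method": "step_arm", "body": {
  "deltas": [0,0,0,0,0,0,0,0,0,0,0,0,0,0,0,0,0,0,0,0,0,0,0,0,0,0,0,0,0,0]
}}

```text
time: 62.82
position: [599.6, -186.6, 229.8]
ee_rot: [2.283, 2.158, 0.0]
force: [-0.2, 0.2, 0.8]
width: 72.5
grip_force: 0.0
```

```bash
python3 fin.py
```

```text
t 62.82 pos [ 599.6 -186.6  229.8] rot [2.283 2.158 0.   ] F [-0.2  0.2  0.8] w 72.5 q [-0.36  0.16  1.18  0.    1.79 -0.3 ]
[310. 215.] yaw 0.007 L 17.5 start-c [2.7 0.3]
[309.  97.] yaw -0.083 L 17.2 start-c [3.3 0.4]
```

View pics/end2.png

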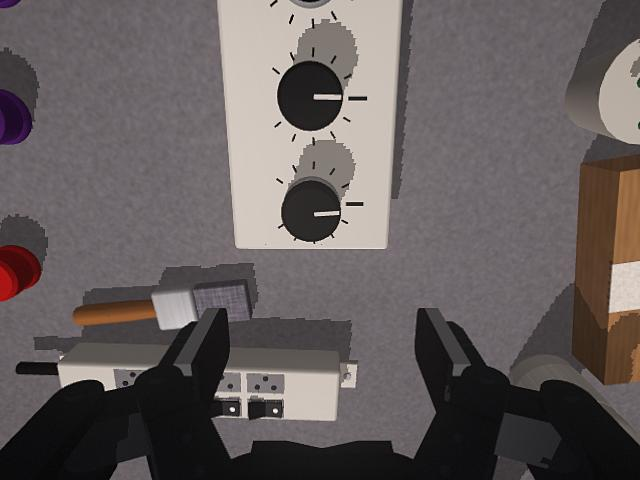

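Dial 1's pointer reads about 0.065 rad off the mark and the other dials are close. There's plenty of time, so I'll nudge dial 1.

Call:
{"method": "step_arm", "body": {
  "deltas": [-0.26,0.3,-1,0,0,0.55,0,0,-1,0,0,0,0,0,-1,0,0,0,0,0,-0.5,0,0,0,0,0,0,0,0,0],
  "fingers": -0.6
}}

```text
time: 63.28
position: [589.4, -177.3, 119.1]
ee_rot: [-2.206, -2.225, 0.006]
force: [-0.4, 0.2, -0.7]
width: 68.3
grip_force: 0.0
```

Call:
{"method": "step_arm", "body": {
  "deltas": [0,0,0,0,0,0,0,0,0,0,0,0,0,0,0,0,0,0,0,0,0,0,0,0,0,0,0,0,0,0]
}}

```text
time: 63.7
position: [592.2, -178.5, 126.3]
ee_rot: [2.21, 2.229, 0.002]
force: [-0.3, 0.3, 0.5]
width: 68.0
grip_force: 0.0
```

Call:
{"method": "step_arm", "body": {
  "deltas": [0,0.03,-0.6,0,0,0,0,0,-0.6,0,0,0,0,0,-0.45,0,0,0,0,0,0,0,0,0,0,0,0,0,0,0]
}}

```text
time: 64.12
position: [591.1, -177.2, 74.4]
ee_rot: [-2.211, -2.229, 0.001]
force: [0.7, 0.5, 0.2]
width: 68.7
grip_force: 0.0
```

Call:
{"method": "step_arm", "body": {
  "deltas": [0,0,0,0,0,0,0,0,0,0,0,0,0,0,0,0,0,0,0,0,0,0,0,0,0,0,0,0,0,0],
  "fingers": 1
}}

```text
time: 64.53
position: [592.0, -177.7, 77.3]
ee_rot: [2.211, 2.229, 0.001]
force: [-3.1, 0.8, 5.8]
width: 41.5
grip_force: 61.0
```

Call:
{"method": "step_arm", "body": {
  "deltas": [0,0,0,0,0,0,0,0,0,0,0,0,0,0,0,0,0,-0.28,0,0,0,0,0,-0.28,0,0,0,0,0,0]
}}

```text
time: 64.95
position: [592.0, -177.9, 77.3]
ee_rot: [2.286, 2.151, 0.001]
force: [-2.9, 0.1, 6.2]
width: 41.9
grip_force: 61.1
```

Call:
{"method": "step_arm", "body": {
  "deltas": [0,0,0,0,0,0,0,0,0,0,0,0,0,0,0,0,0,0,0,0,0,0,0,0,0,0,0,0,0,0]
}}

```text
time: 65.37
position: [592.0, -177.8, 77.3]
ee_rot: [2.284, 2.154, 0.001]
force: [-3.2, -0.0, 5.9]
width: 41.8
grip_force: 61.1
```

Call:
{"method": "step_arm", "body": {
  "deltas": [0,0,0,0,0,0,0,0,0,0,0,0,0,0,0,0,0,0,0,0,0,0,0,0,0,0,0.2,0,0,0],
  "fingers": -0.6
}}

```text
time: 65.78
position: [590.9, -177.1, 79.7]
ee_rot: [-2.284, -2.154, 0.002]
force: [-0.1, 0.1, -1.0]
width: 68.1
grip_force: 0.0
```

Call:
{"method": "step_arm", "body": {
  "deltas": [0,0,0.6,0,0,0,0,0,1,0,0,0,0,0,1,0,0,0,0,0,1,0,0,0,0.2,-0.3,1,0,0,0]
}}

```text
time: 66.2
position: [597.2, -185.2, 221.5]
ee_rot: [2.284, 2.157, 0.001]
force: [-0.5, -0.1, 0.0]
width: 68.3
grip_force: 0.0
```

Call:
{"method": "step_arm", "body": {
  "deltas": [0,0,0,0,0,0,0,0,0,0,0,0,0,0,0,0,0,0,0,0,0,0,0,0,0,0,0,0,0,0]
}}

```text
time: 66.62
position: [597.0, -186.0, 217.2]
ee_rot: [-2.284, -2.153, 0.002]
force: [-0.6, 1.3, 0.3]
width: 68.5
grip_force: 0.0
```

```bash
python3 fin.py
```

```text
t 66.62 pos [ 597.  -186.   217.2] rot [-2.284e+00 -2.153e+00  2.000e-03] F [-0.6  1.3  0.3] w 68.5 q [-0.36  0.16  1.21  0.    1.77 -0.3 ]
[314. 220.] yaw -0.057 L 17.3 start-c [2.8 0.1]
[313.  98.] yaw -0.059 L 17.0 start-c [3.2 0.2]
```

```bash
python3 -c "
from rig import r
print(r.close_job())"
```

```text
the job is handed in; nothing more can be done
None
```

I handed the job in at about 67 s: all four sockets are off, the display module is seated the right way round, and all four black dials are fully home with their pointers on or within a few hundredths of a radian of the off marks.

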